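# Index the rework turntable and lock it

### The arm

A 7-joint arm with a two-finger parallel gripper is mounted at the origin on the work surface. World frame = base frame: x ahead of the robot, y to its left, z up, the work surface at z = 0. Lengths are in m, angles in rad, forces in N, time in s.
With the tool pointing down it reaches from about 0.425 to 0.875 m from the base axis. Payload 4.7 kg.
Tool frame: the origin (TCP) lies on the centre line of the jaws, within the pads' length; the fingertips stand 14 mm ahead of it and the grasp point (between the pads) lies 5 mm behind it; z points along the fingers, x is the direction in which the jaws open and shut, and the axes are right-handed (so a half turn about z gives the same grasp; the last joint's range is limited). The gripper opens to 87 mm and grips with 3 to 60 N. Pads are 19 mm wide; open, the fingers measure 117 mm over their backs; the gripper's body (75 mm by 190 mm) begins 51 mm behind the grasp point.
Start: joints at [-1.261, 0.321, -0.07, 1.45, 0.023, 1.371, -0.057], TCP at [0.19, 0.622, 0.237] pointing down, gripper open.
Joint ranges: [-2.86, 2.86], [-0.3, 2.09], [-1.38, 1.24], [0.06, 2.45], [-1.56, 4.7], [0.09, 2.05], [-2.69, 2.69]. Speed limits (rad/s): [2.57, 2.57, 3.14, 3.14, 3.14, 3.14, 3.14].

### API

Orientations are given as a rotation vector (axis times angle).
In Python, from bench import ctrl gives the robot as it stands.
- The arm moves only by the tool drive_tool, never from a script. Its argument "rows" is a list that holds one entry, the list of rows, each a list of 5 numbers: the shift along the tool's x, y, z scaled (see below), then the turn about the tool's z scaled (see below), then the closure in counts, from 0 (fully open) to 255 (shut). In form: [[[dx, dy, dz, spin, jaw], ...]]. A call has 1 to 20 rows; each row is the pose to reach, as a shift and turn from the pose commanded when the call began, along the tool's axes at that moment, turning the shorter way round; what a row does not reach only later rows make up. The controller multiplies each number of a shift by 300 mm and each number of a turn by pi rad. A row lasts 1/8 s, in which the tool goes at most 62.5 mm and 10.7 degrees, less where a joint would pass 70% of its speed; a pose out of reach is approached as far as the arm can. A call with a number of a shift or a turn outside -1 to 1 is refused whole. A call with a gripper value outside its range is refused whole. The fingers move at their own pace and stop on an object; "grip_force" is the grip in N (left out, the last holds). Time passes only in rows, so rows that repeat a pose let the fingers close. It gives the time, the measured TCP pose, the force and the opening at its end, in the units of the state.
- ctrl.get_state(): the state, without advancing time (a new reading comes with each control period).
- ctrl.get_image(name): name is "scene" or "side" or "wrist"; returns a dict with "img" (384x512x3 uint8, blue, green, red), "camera_matrix" (3x3 intrinsics, pixels), "k1" (the pictures are not rectified: a ray, as slopes to the right and down, at radius r is drawn at 1 + k1 r^2 times it, then the intrinsics apply), "R" (3x3) and "t" (3): a world point X has camera coordinates R X + t. Camera axes: x right, y down, z forward; pixel columns grow to the right and rows downward; lengths in m; the calibration is good to about 2 mm. A picture is of the moment at which its call begins. There is no depth.
- ctrl.close_job(): hands the job in, once; it reports no verdict.
The state is a dict: "time": time; "joint_positions": joint angles; "qd": joint speeds; "joint_torque": joint torques, N m; "position": TCP position; "tool_rot": TCP orientation; "ft_force": force on the tool from outside, world axes, zero at the start; "torque": the same for the moment, N m; "grip_width": opening from 0.0 (shut) to 1.0 (fully open).
Only numpy, scipy, OpenCV 4.12 (cv2) and the standard library are available. Lean on these libraries where they do the work, as an engineer would, in place of code of your own. Each camera call takes 0.05 s, during which the arm holds its last target.

### The job

Turn the rework turntable, by pushing on the rim of its dial, until the circuit board with the finned heat sink faces the front pointer; the bearing is delicate, so press on the dial with no more than 15 N, and touch neither the boards nor the deck they lie on. Then push the lock knob fully home, firmly but without ramming it, so that the dial is held there. The boards stay lying in their nests, and the other things on the bench stay where they are.

Things in the scene. Friction and masses are not known exactly. Their poses are not given: they have to be found in the camera images.
- base: Fixed dark steel disc, 196 mm diameter, 10 mm thick. Origin on the dial's axis at bench height, z up. Its -x side is the front (towards the robot, turned by up to 0.3 rad), marked by a pointer 8 mm high that reaches 137 mm from the axis. Its -y side carries the lock: a guide block 30 mm wide and 30 mm high, 119 to 147 mm from the axis, with the plunger's rod through it.
- dial: Dial, 230 mm diameter, with a smooth upright rubber rim 24 to 50 mm above the bench. Origin on the axis at bench height; turns endlessly both ways about z. The heat-sink board lies towards its -x: it faces front when the yaws of dial and base agree. The rim runs out of true: refitted by hand, it is centred 3.5 mm off the axis, in a direction not told.
- deck: Grey disc, 200 mm diameter, on the dial, its face 53 mm above the bench; turns with the dial and has the same origin (at bench height) and axes. It carries four black square nests, 60 mm wide, 5 mm high, centred 62 mm from the axis on the dial's +x, -x, +y and -y. Not to be touched.
- board_sink: The wanted board, loose in its nest: green circuit board 52 x 52 x 2 mm with a finned aluminium heat sink, 30 x 40 mm, top 22 mm above the board's underside. Origin at the centre of its underside (53 mm above the bench), axes along the dial's; 60 to 130 g.
- board_caps: Loose circuit board 52 x 52 mm in another nest, with three upright black capacitor cans, 22 mm high. Origin at the centre of its underside, z up.
- board_relay: Loose circuit board 52 x 52 mm in another nest, with two black relay blocks, 17 mm high. Origin at the centre of its underside, z up.
- board_coil: Loose circuit board 52 x 52 mm in another nest, with a ring-shaped copper coil lying flat, 13 mm high. Origin at the centre of its underside, z up.
- lock (a joint): Travel of the lock plunger in m: 0 drawn out (at the start), 0.014 home, moving along the base's +y. It slides with 2.5 N of friction and stays where it is left. Its round nose, 10 mm thick, enters one of four notches 13 mm wide under the dial, one per nest. Up to 0.03 rad out of line it still finds the notch and draws the dial true for 8 to 15 N of push; farther out it stops at about 0.006.
- meter: Orange multimeter, 150 x 78 x 36 mm, lying on the bench to the right. A bystander. Origin under its centre.
- spool: Spool of solder, 54 mm diameter, 40 mm high, standing on the bench to the left. A bystander. Origin under its centre.
- bin: Open blue parts bin, 110 x 90 x 50 mm, on the bench to the left. A bystander. Origin under its centre.
- hub (a point): Top of the small steel hub in the middle of the deck, on the dial's axis, 59 mm above the bench. The bearing drags with about 0.56 N m (about 5 N along the rim), so the dial stops at once and stays where it is left. To carry the smooth rim along by friction a fingertip must press on it with some 6 to 10 N, depending on the friction of the day.
- knob: Black round knob on the outer end of the lock plunger: 28 mm diameter, 14 mm long along the rod, its bottom 4 mm above the bench. Origin at the centre of its outer face, 18 mm above the bench, 190 mm from the dial's axis on the base's -y side while drawn out; axes as the base's, so it is pushed along +y.
Not all that is in view belongs to the job. Leave any orange look-alike of the board_sink alone.

How it is judged:
By the outcome, as a careful person would: the job done as asked, in the order asked, and still so for the second after the job is handed in, with the robot touching nothing.
It also fails if it takes over 72 s, if anything falls off the work surface, if the arm or the gripper's body presses on something with over 40 N, if the wrist force passes 120 N, or if a joint passes its speed limit or range.

## Working session

There is one attempt and no reset: what is moved stays moved. The work goes in short steps, Python scripts to look and compute and a tool call to move; the robot and the scene stay as the last step left them, time stands still between calls to the robot, and variables do not carry over. Pictures are saved under pics/ and viewed, and the job is handed in when it is done.

Besides the shell and the picture viewer there is one more tool, called after ">>>" by a JSON object that holds its "method" and its "body". drive_tool: Moves the arm, as the interface text tells. Its arguments: {"type":"object","properties":{"rows":{"type":"array"},"grip_force":{"type":"number"}},"required":["rows"]}

```bash
ls; mkdir -p pics; python3 - <<'E'
from bench import ctrl
import cv2
s=ctrl.get_state()
for k in s: print(k,s[k])
for n in ["scene","side","wrist"]:
    d=ctrl.get_image(n); cv2.imwrite(f"pics/{n}0.png",d["img"]); print(n,d["camera_matrix"],d["k1"],d["R"],d["t"])
E
```

```text
pics
time 0.0
joint_positions [-1.26089781  0.32183785 -0.07007281  1.45165386  0.0226132   1.37077114
 -0.05692266]
qd [ 7.75471088e-04  3.08265617e-04 -1.42846026e-03  3.43013631e-05
  7.43540746e-04 -6.00727073e-04 -2.38331111e-04]
joint_torque [-7.76639672e-05 -4.91296971e+01 -4.03763736e-01 -3.12533462e+01
 -6.39255135e-02  4.40199778e-02  1.83264392e-04]
position [0.18938643 0.6212659  0.23546235]
tool_rot [ 2.52357136e+00  1.86911472e+00 -2.26712592e-03]
ft_force [-0.46981532 -0.45079014  0.61943108]
torque [ 0.00913238 -0.0014517  -0.02385892]
grip_width 1.0048151288371663
scene [[466.8423238    0.         259.00977003]
 [  0.         466.8423238  188.1180632 ]
 [  0.           0.           1.        ]] -0.03269361573312411 [[ 0.7000569   0.71400578 -0.01077423]
 [ 0.49141749 -0.49265451 -0.71819244]
 [-0.51810153  0.49748093 -0.69576112]] [-0.45062532 -0.2532845   1.74463949]
side [[491.65609134   0.         254.20589348]
 [  0.         491.65609134 186.09228794]
 [  0.           0.           1.        ]] -0.054248147677822864 [[-0.9474623  -0.31985852  0.00239119]
 [-0.22169514  0.65126415 -0.72574532]
 [ 0.23057853 -0.68814645 -0.68795931]] [0.56205256 0.18400804 1.18351921]
wrist [[265.63933453   0.         253.76265525]
 [  0.         265.63933453 192.40680019]
 [  0.           0.           1.        ]] -0.017292859249418268 [[ 0.29210636  0.95638301 -0.00232624]
 [ 0.91247957 -0.27796684  0.30019237]
 [ 0.28645227 -0.08981075 -0.95387585]] [-0.64784448 -0.03630684  0.39301236]
```

View pics/scene0.png

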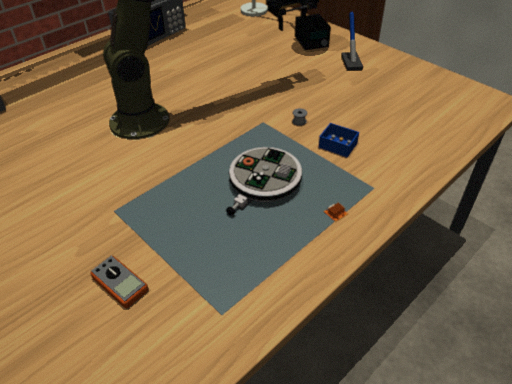

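View pics/side0.png

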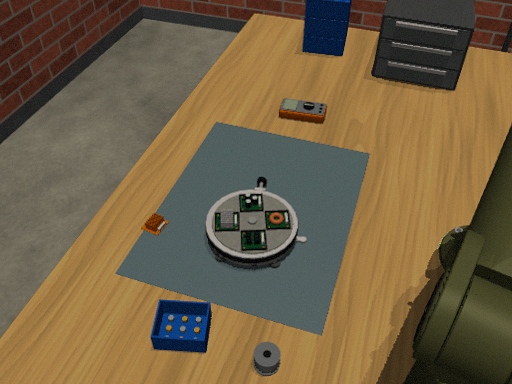

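View pics/wrist0.png

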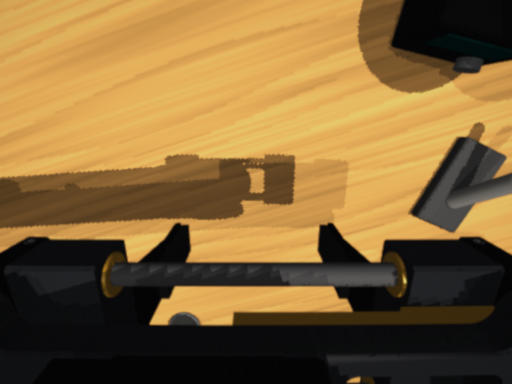

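```bash
cat > h.py <<'E'
import numpy as np, cv2, pickle
def grab(names,tag):
    from bench import ctrl
    out={}
    for n in names:
        d=ctrl.get_image(n); out[n]=d; cv2.imwrite(f"pics/{n}{tag}.png",d["img"])
        pickle.dump(d,open(f"{n}{tag}.pkl","wb"))
    return out
def ray(d,u,v):
    K=np.array(d["camera_matrix"]);k=d["k1"]
    p=cv2.undistortPoints(np.array([[[u,v]]],float),K,np.array([k,0,0,0,0.]))[0,0]
    # drawn = ray*(1+k r^2) == opencv k1 model
    R=np.array(d["R"]);t=np.array(d["t"])
    return -R.T@t, R.T@np.array([p[0],p[1],1.])
def onz(d,u,v,z):
    c,r=ray(d,u,v); return c+r*(z-c[2])/r[2]
def proj(d,X):
    K=np.array(d["camera_matrix"]);X=np.atleast_2d(np.array(X,float))
    return cv2.projectPoints(X,cv2.Rodrigues(np.array(d["R"]))[0],np.array(d["t"],float),K,np.array([d["k1"],0,0,0,0.]))[0][:,0]
def crop(img,x0,y0,x1,y1,s,fn):
    cv2.imwrite(fn,cv2.resize(img[y0:y1,x0:x1],None,fx=s,fy=s,interpolation=cv2.INTER_CUBIC))
E
python3 - <<'E'
from h import *
d=grab(["scene","side"],"1")
crop(d["scene"]["img"],210,130,350,235,5,"pics/sc1c.png")
crop(d["side"]["img"],190,165,320,275,6,"pics/sd1c.png")
crop(d["side"]["img"],135,205,175,240,8,"pics/orange1.png")
E
```

```text
(no output)
```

View pics/sc1c.png

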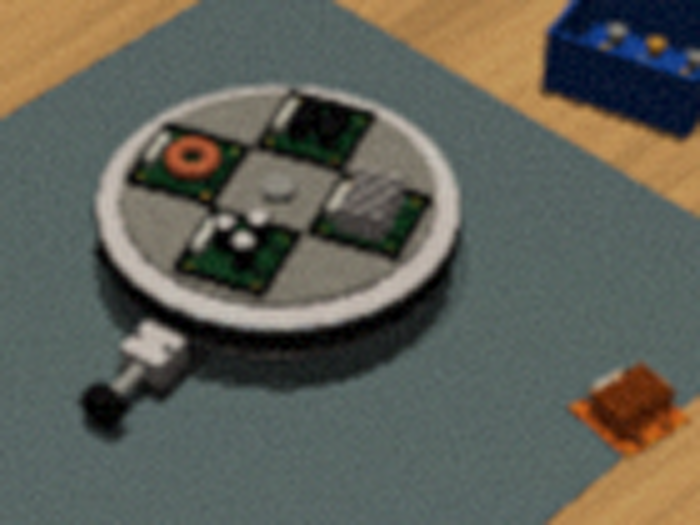

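View pics/sd1c.png

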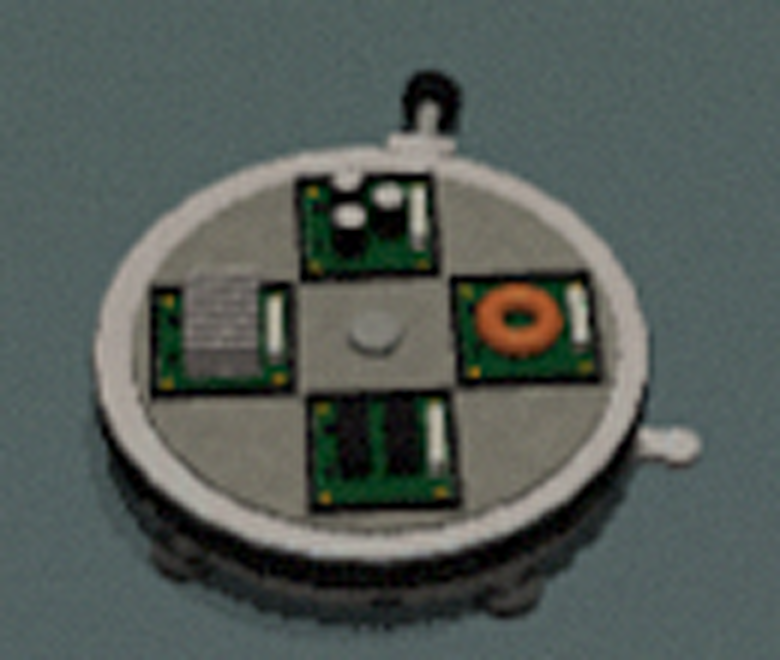

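```bash
python3 - <<'E'
from h import *
sc=pickle.load(open("scene1.pkl","rb"));sd=pickle.load(open("side1.pkl","rb"))
S=lambda x,y:(x/6+190,y/6+165)
C=lambda x,y:(x/5+210,y/5+130)
h1=onz(sd,*S(375,328),.059);h2=onz(sc,*C(278,186),.059);print("hub",h1,h2)
n={'sink':[(150,287),(292,283),(297,393),(155,397)],'relay':[(307,393),(450,390),(460,507),(312,512)],'caps':[(297,178),(438,175),(440,275),(300,280)],'coil':[(450,275),(592,270),(602,380),(460,385)]}
P={k:np.mean([onz(sd,*S(*p),.057) for p in v],0) for k,v in n.items()}
print(P, np.mean(list(P.values()),0))
for a,b in(('coil','sink'),('relay','caps')):
    v=P[b]-P[a]; print(a,b,np.linalg.norm(v),np.degrees(np.arctan2(v[1],v[0])))
p=onz(sd,*S(688,443),.008);print("ptr",p)
k1=onz(sd,*S(432,98),.018);k2=onz(sc,*C(102,405),.018);print("knob",k1,k2)
h=(h1+h2)/2
for q in(p,k1,k2): v=q-h;print(np.hypot(*v[:2]),np.degrees(np.arctan2(v[1],v[0])))
# bystanders
print("spool",onz(sd,266,358,.02),"bin",onz(sd,182,326,.025),"meter",onz(sc,119,281,.02))
E
```

```text
hub [0.56359268 0.10125296 0.059     ] [0.57044692 0.10154972 0.059     ]
{'sink': array([0.62065918, 0.1251614 , 0.057     ]), 'relay': array([0.54062803, 0.15989961, 0.057     ]), 'caps': array([0.58552153, 0.04499879, 0.057     ]), 'coil': array([0.50595221, 0.07884661, 0.057     ])} [0.56319024 0.10222661 0.057     ]
coil sink 0.12370427702195781 21.987188704161593
relay caps 0.12335973760034011 -68.65865514893162
ptr [0.43451825 0.07640819 0.008     ]
knob [ 0.59726607 -0.07943312  0.018     ] [ 0.60195279 -0.07741722  0.018     ]
0.1348381174273257 -169.31806974037406
0.18334650221315596 -80.50463524813793
0.18219877363077236 -78.94623179694437
spool [0.42774347 0.4161603  0.02      ] bin [0.6162006  0.40695341 0.025     ] meter [ 0.58399735 -0.44932033  0.02      ]
```

```bash
cat >> h.py <<'E'
from scipy.spatial.transform import Rotation as Ro
def rowfor(p0,yaw0,p1,yaw1):
    """yaw of tool x in deg, tool down; p0 commanded start pose"""
    a=np.radians(yaw0);x=np.array([np.cos(a),np.sin(a),0]);y=np.array([np.sin(a),-np.cos(a),0]);z=np.array([0,0,-1.])
    d=np.array(p1)-np.array(p0)
    dy=(yaw1-yaw0+180)%360-180
    return [round(float(v),4) for v in (d@x/.3,d@y/.3,d@z/.3,-dy/180)]
E
python3 - <<'E'
from h import *
import pickle
from bench import ctrl
s=ctrl.get_state();M=Ro.from_rotvec(s["tool_rot"]).as_matrix();print(M)
d=ctrl.get_image("wrist");R=np.array(d["R"]);c=-R.T@np.array(d["t"])
print("cam in tool",M.T@(c-s["position"]),"axes",M.T@R.T)
a=np.degrees(np.arctan2(M[1,0],M[0,0]));print(a)
# view pose: keep yaw so that view covers dial
for p,y in (((.5,.0,.237),-60),((.638,-.022,.2),-60)): print(p,y,rowfor((.19,.622,.237),a,p,y))
E
```

```text
[[ 2.91470771e-01  9.56579714e-01 -2.01643550e-04]
 [ 9.56579364e-01 -2.91470837e-01 -8.19478460e-04]
 [-8.42669685e-04  4.59659596e-05 -9.99999644e-01]]
cam in tool [-0.00099862 -0.08294941 -0.14870574] axes [[ 9.99999578e-01 -4.52398335e-04 -7.99536814e-04]
 [ 6.71501294e-04  9.53900883e-01  3.00121065e-01]
 [ 6.26904603e-04 -3.00121475e-01  9.53900785e-01]]
73.05396436119052
(0.5, 0.0, 0.237) -60 [-1.6821, 1.5928, 0.0, 0.7392]
(0.638, -0.022, 0.2) -60 [-1.6182, 2.0542, 0.1233, 0.7392]
```

>>> {"method": "drive_tool", "body": {"rows": [[[-0.75, 0.76, -0.1, 0.37, 255], [-0.75, 0.76, -0.1, 0.37, 255], [-0.75, 0.76, -0.1, 0.37, 255], [-0.75, 0.76, -0.1, 0.37, 255], [-0.75, 0.76, -0.1, 0.37, 255], [-0.75, 0.76, -0.1, 0.37, 255], [-0.75, 0.76, -0.1, 0.37, 255], [-0.75, 0.76, -0.1, 0.37, 255]]], "grip_force": 60}}

```text
time: 1.3
position: [0.3412, 0.3411, 0.2664]
tool_rot: [-3.136, -0.184, 0.0]
ft_force: [-0.9, 0.4, 1.2]
grip_width: 0.173
```

```bash
cat >> h.py <<'E'
def nxt(p0,yaw0,row):
    a=np.radians(yaw0);x=np.array([np.cos(a),np.sin(a),0]);y=np.array([np.sin(a),-np.cos(a),0]);z=np.array([0,0,-1.])
    return np.array(p0)+.3*(row[0]*x+row[1]*y+row[2]*z), yaw0-180*row[3]
def st():
    from bench import ctrl
    s=ctrl.get_state();M=Ro.from_rotvec(s["tool_rot"]).as_matrix()
    print("t",round(s["time"],2),"p",np.round(s["position"],4),"yaw",round(float(np.degrees(np.arctan2(M[1,0],M[0,0]))),2),"F",np.round(s["ft_force"],2),"q",np.round(s["joint_positions"],2),"g",round(s["grip_width"],3))
    return s
E
python3 - <<'E'
from h import *
st()
p,y=nxt((.19,.622,.237),73.05,(-.75,.76,-.1,.37));print(p,y)
print(rowfor(p,y,(.497,.061,.30),-60))
E
```

```text
t 1.3 p [0.3412 0.3411 0.2664] yaw 6.7 F [-0.87  0.38  1.17] q [-1.02 -0.05  0.17  1.81  0.01  1.38 -0.73] g 0.173
[0.34249974 0.34030366 0.267     ] 6.450000000000003
[0.4072, 0.983, -0.11, 0.3692]
```

>>> {"method": "drive_tool", "body": {"rows": [[[0.41, 0.98, -0.11, 0.37, 255], [0.41, 0.98, -0.11, 0.37, 255], [0.41, 0.98, -0.11, 0.37, 255], [0.41, 0.98, -0.11, 0.37, 255], [0.41, 0.98, -0.11, 0.37, 255], [0.41, 0.98, -0.11, 0.37, 255], [0.41, 0.98, -0.11, 0.37, 255], [0.41, 0.98, -0.11, 0.37, 255], [0.41, 0.98, -0.11, 0.37, 255]]]}}

```text
time: 2.42
position: [0.4968, 0.0634, 0.2993]
tool_rot: [2.723, -1.567, -0.001]
ft_force: [0.5, -0.4, 0.2]
grip_width: 0.004
```

```bash
python3 - <<'E'
from h import *
st()
p,y=nxt((.3425,.3403,.267),6.45,(.41,.98,-.11,.37));print(p,y)
d=grab(["wrist"],"2")
E
```

```text
t 2.42 p [0.4968 0.0634 0.2993] yaw -59.85 F [ 0.5  -0.35  0.23] q [-0.68 -0.04  0.49  1.73  0.02  1.45 -1.24] g 0.004
[0.49774826 0.06197828 0.3       ] -60.14999999999999
```

View pics/wrist2.png

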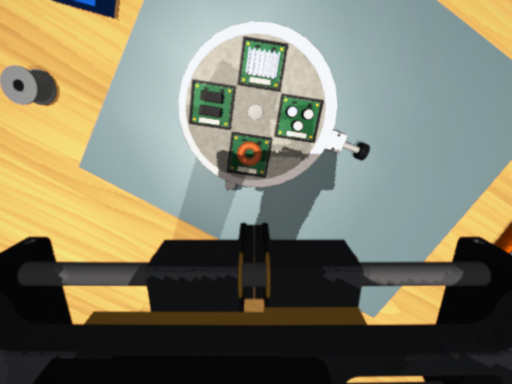

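```bash
python3 - <<'E'
from h import *
d=pickle.load(open("wrist2.pkl","rb"))
crop(d["img"],165,10,385,200,3.5,"pics/w2c.png")
E
```

```text
(no output)
```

View pics/w2c.png

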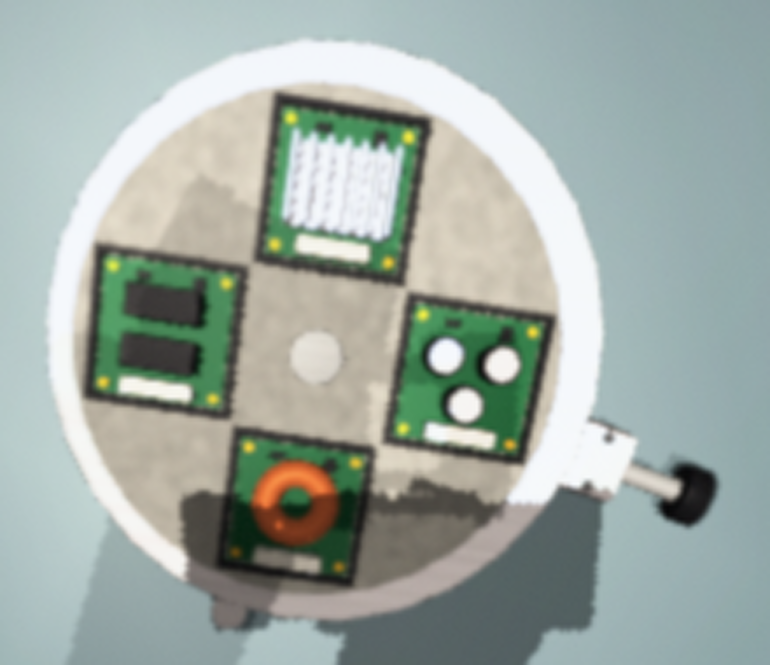

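```bash
python3 - <<'E'
from h import *
d=pickle.load(open("wrist2.pkl","rb"))
S=lambda x,y:(x/3.5+165-.35,y/3.5+10-.35)
h=onz(d,*S(316,357),.059);print("hub",h)
n={'sink':[(276,94),(430,120),(405,284),(256,259)],'relay':[(97,243),(247,266),(231,416),(84,396)],'caps':[(409,292),(553,319),(523,463),(385,440)],'coil':[(233,427),(375,447),(353,584),(218,565)]}
P={k:np.mean([onz(d,*S(*p),.057) for p in v],0) for k,v in n.items()}
c=np.mean(list(P.values()),0);print("centre",c)
for a,b in(('coil','sink'),('relay','caps')):
    v=P[b]-P[a]; print(a,b,np.linalg.norm(v),np.degrees(np.arctan2(v[1],v[0])))
an=lambda q:(np.hypot(*(q-c)[:2]),np.degrees(np.arctan2(*(q-c)[1::-1])))
print("block top edge mid outer",an(onz(d,*S(623,465),.030)),"inner",an(onz(d,*S(580,452),.03)))
print("rod",an(onz(d,*S(650,480),.021)),"knob",an(onz(d,*S(690,494),.018)),onz(d,*S(690,494),.018))
print("ptr",an(onz(d,*S(232,615),.008)))
# rim outer fit at z=.05
img=d["img"].astype(int);
g=img.min(2); 
pts=[]
cc=proj(d,c)[0]
for A in range(-180,180,4):
    a=np.radians(A)
    prev=None
    for r in np.arange(.140,.095,-.0005):
        u,v=proj(d,[c[0]+r*np.cos(a),c[1]+r*np.sin(a),.05])[0]
        px=cv2.getRectSubPix(d["img"],(1,1),(float(u),float(v)))[0,0].astype(int)
        if px.min()>205: pts.append((A,r));break
pts=np.array(pts)
a=np.radians(pts[:,0])
Am=np.c_[np.ones_like(a),np.cos(a),np.sin(a)];w=np.ones(len(a),bool)
for _ in range(5):
    x=np.linalg.lstsq(Am[w],pts[w,1],rcond=None)[0];r=pts[:,1]-Am@x;w=abs(r)<.0015
print(len(a),w.sum(),x,np.hypot(*x[1:]),np.degrees(np.arctan2(x[2],x[1])))
E
```

```text
hub [0.56553171 0.10060722 0.059     ]
centre [0.56599188 0.10031032 0.057     ]
coil sink 0.12349623672087386 21.396675982058092
relay caps 0.12348003614684816 -68.56633089108827
block top edge mid outer (np.float64(0.14437508580157488), np.float64(-78.70563037641281)) inner (np.float64(0.12387202703672442), np.float64(-79.16067356762353))
rod (np.float64(0.16214702860375538), np.float64(-79.50777050681728)) knob (np.float64(0.1836701895409443), np.float64(-79.3768843767262)) [ 0.59985109 -0.08021196  0.018     ]
ptr (np.float64(0.1294241373585581), np.float64(-168.59209919384259))
68 65 [ 0.11309979  0.00213513 -0.00181081] 0.0027996148335082643 -40.301405623527096
```

```bash
python3 - <<'E'
from h import *
p0=np.array([.49775,.06198,.3]);y0=-60.15
c=np.array([.566,.1004]);a=np.radians(-60);u=np.array([np.cos(a),np.sin(a)])
for r,z in((.150,.15),(.150,.046),(.136,.046)):
    print(r,z,rowfor(p0,y0,np.r_[c+r*u,z],-60))
E
```

```text
0.15 0.15 [0.5022, -0.2624, 0.5, -0.0008]
0.15 0.046 [0.5022, -0.2624, 0.8467, -0.0008]
0.136 0.046 [0.4555, -0.2622, 0.8467, -0.0008]
```

>>> {"method": "drive_tool", "body": {"rows": [[[0.5, -0.26, 0.3, 0, 255], [0.5, -0.26, 0.3, 0, 255], [0.5, -0.26, 0.3, 0, 255], [0.5, -0.26, 0.5, 0, 255], [0.5, -0.26, 0.7, 0, 255], [0.5, -0.26, 0.8, 0, 255], [0.5, -0.26, 0.847, 0, 255], [0.5, -0.26, 0.847, 0, 255], [0.47, -0.26, 0.847, 0, 255], [0.46, -0.26, 0.847, 0, 255], [0.46, -0.26, 0.847, 0, 255]]]}}

```text
time: 3.85
position: [0.6341, -0.0182, 0.0465]
tool_rot: [-2.718, 1.572, -0.002]
ft_force: [0.2, -0.3, 0.5]
grip_width: 0.005
```

```bash
python3 - <<'E'
from h import *
st()
p,y=nxt((.49775,.06198,.3),-60.15,(.46,-.26,.847,0));print(p,y, np.hypot(*(p[:2]-[.566,.1004])))
d=grab(["wrist","side"],"3")
crop(d["side"]["img"],170,145,320,275,5,"pics/sd3c.png")
E
```

```text
t 3.85 p [ 0.6341 -0.0182  0.0465] yaw -60.08 F [ 0.24 -0.32  0.51] q [-0.46  0.49  0.57  1.71 -0.3   1.03 -0.84] g 0.005
[ 0.63408874 -0.01888872  0.0459    ] -60.15 0.13735309869371007
```

View pics/sd3c.png

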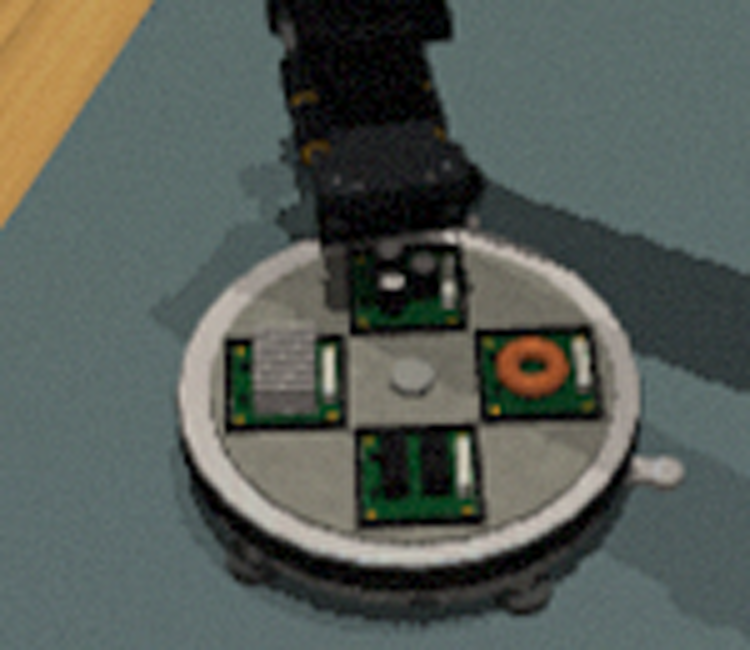

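View pics/wrist3.png

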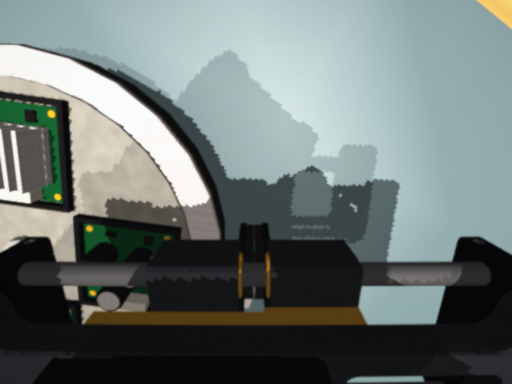

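>>> {"method": "drive_tool", "body": {"rows": [[[-0.003, 0, 0, 0, 255], [-0.006, 0, 0, 0, 255], [-0.008, 0, 0, 0, 255], [-0.008, 0, 0, 0, 255]]]}}

```text
time: 4.45
position: [0.6324, -0.017, 0.0454]
tool_rot: [-2.719, 1.574, 0.0]
ft_force: [0.6, -0.7, -0.1]
grip_width: -0.0
```

>>> {"method": "drive_tool", "body": {"rows": [[[-0.002, 0, 0, 0, 255], [-0.004, 0, 0, 0, 255], [-0.005, 0, 0, 0, 255], [-0.005, 0, 0, 0, 255]]]}}

```text
time: 4.95
position: [0.6317, -0.0156, 0.0455]
tool_rot: [-2.719, 1.574, -0.0]
ft_force: [0.1, -0.8, 0.5]
grip_width: 0.005
```

>>> {"method": "drive_tool", "body": {"rows": [[[-0.002, 0, 0, 0, 255], [-0.004, 0, 0, 0, 255], [-0.005, 0, 0, 0, 255], [-0.005, 0, 0, 0, 255]]]}}

```text
time: 5.45
position: [0.6309, -0.0143, 0.0455]
tool_rot: [-2.719, 1.574, -0.0]
ft_force: [-1.0, 1.2, -0.3]
grip_width: 0.007
```

>>> {"method": "drive_tool", "body": {"rows": [[[-0.002, 0, 0, 0, 255], [-0.004, 0, 0, 0, 255], [-0.005, 0, 0, 0, 255], [-0.005, 0, 0, 0, 255], [-0.005, 0, 0, 0, 255]]]}}

```text
time: 6.08
position: [0.6302, -0.0131, 0.0455]
tool_rot: [-2.719, 1.574, -0.0]
ft_force: [0.2, -0.3, -0.2]
grip_width: 0.006
```

```bash
python3 - <<'E'
from h import *
st()
d=grab(["wrist"],"4")
crop(d["img"],150,150,350,300,3.8,"pics/w4c.png")
st()
E
```

```text
t 6.08 p [ 0.6302 -0.0131  0.0455] yaw -60.15 F [ 0.25 -0.32 -0.21] q [-0.47  0.48  0.57  1.72 -0.3   1.03 -0.85] g 0.006Traceback (most recent call last):
  File "<stdin>", line 4, in <module>
KeyError: 'img'
```

```bash
python3 - <<'E'
from h import *
d=pickle.load(open("wrist4.pkl","rb"))
crop(d["img"],150,150,350,300,3.8,"pics/w4c.png")
E
```

```text
(no output)
```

View pics/w4c.png

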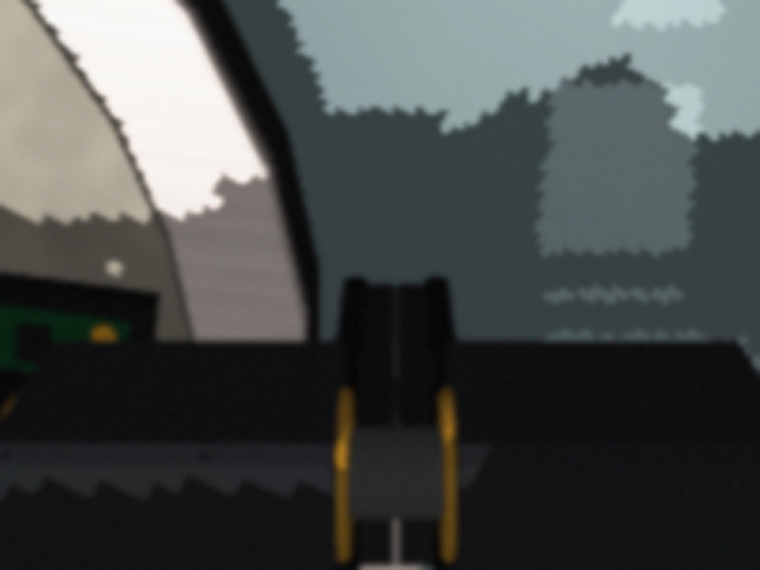

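>>> {"method": "drive_tool", "body": {"rows": [[[-0.003, 0, 0, 0, 255], [-0.006, 0, 0, 0, 255], [-0.009, 0, 0, 0, 255], [-0.009, 0, 0, 0, 255]]]}}

```text
time: 6.62
position: [0.6288, -0.0106, 0.0455]
tool_rot: [-2.719, 1.574, 0.0]
ft_force: [0.2, 0.0, -0.3]
grip_width: 0.003
```

>>> {"method": "drive_tool", "body": {"rows": [[[-0.003, 0, 0, 0, 255], [-0.005, 0, 0, 0, 255], [-0.005, 0, 0, 0, 255]]]}}

```text
time: 7.0
position: [0.6283, -0.0098, 0.0455]
tool_rot: [2.718, -1.575, 0.001]
ft_force: [0.7, -0.3, -0.6]
grip_width: 0.005
```

>>> {"method": "drive_tool", "body": {"rows": [[[-0.003, 0, 0, 0, 255], [-0.003, 0, 0, 0, 255], [-0.003, 0, 0, 0, 255]]]}}

```text
time: 7.38
position: [0.6282, -0.0097, 0.0455]
tool_rot: [2.718, -1.575, 0.003]
ft_force: [3.0, -3.9, -3.5]
grip_width: 0.006
```

```bash
cat >> h.py <<'E'
import json
C0=np.array([.566,.1004])
def load(): return json.load(open("cmd.json"))
def save(p,y): json.dump([list(map(float,p)),float(y)],open("cmd.json","w"))
def polar(p): 
    v=np.array(p[:2])-C0; return np.hypot(*v),np.degrees(np.arctan2(v[1],v[0]))
def did(row):
    p,y=load(); p,y=nxt(p,y,row); save(p,y)
def rep():
    from bench import ctrl
    F=[];s=st();F=np.array(s["ft_force"])
    p,y=load(); r,f=polar(p);rm,fm=polar(s["position"])
    a=np.radians(f);u=np.array([np.cos(a),np.sin(a)]);t=np.array([-u[1],u[0]])
    print("cmd r %.4f phi %.2f z %.4f yaw %.2f | meas r %.4f phi %.2f | Fr %.1f Ft %.1f Fz %.1f"%(r,f,p[2],y,rm,fm,F[:2]@u,F[:2]@t,F[2]))
def arc(f1,r1,z1,n,hold=0,yawoff=0):
    p,y=load(); r0,f0=polar(p);z0=p[2];out=[]
    for i in range(1,n+1):
        k=i/n;f=f0+(f1-f0)*k;r=r0+(r1-r0)*k;a=np.radians(f)
        q=np.r_[C0+r*np.array([np.cos(a),np.sin(a)]),z0+(z1-z0)*k]
        w=[round(v,3) for v in rowfor(p,y,q,f+yawoff)]
        w[:3]=[round(v,4) for v in rowfor(p,y,q,f+yawoff)[:3]]
        out.append(w+[255])
    out+= [out[-1]]*hold
    print(json.dumps([out])); print("n",len(out))
E
python3 - <<'E'
from h import *
p,y=(.63409,-.01889,.0459),-60.15
for r in (-.008,-.005,-.005,-.005,-.009,-.005,-.003): p,y=nxt(p,y,(r,0,0,0))
save(p,y);rep()
arc(-60,.1245,.0455,2);arc(-52,.1245,.0455,10)
E
```

```text
t 7.38 p [ 0.6282 -0.0097  0.0455] yaw -60.18 F [ 2.99 -3.93 -3.52] q [-0.48  0.48  0.57  1.73 -0.29  1.02 -0.86] g 0.006
cmd r 0.1254 phi -60.30 z 0.0459 yaw -60.15 | meas r 0.1265 phi -60.54 | Fr 4.9 Ft 0.7 Fz -3.5
[[[-0.0014, -0.0011, 0.0007, -0.0, 255], [-0.0028, -0.0021, 0.0013, -0.001, 255]]]
n 2
[[[-0.0003, -0.006, 0.0001, -0.004, 255], [-0.0007, -0.0121, 0.0003, -0.008, 255], [-0.0012, -0.0181, 0.0004, -0.013, 255], [-0.0018, -0.0241, 0.0005, -0.018, 255], [-0.0024, -0.0301, 0.0007, -0.022, 255], [-0.0032, -0.0361, 0.0008, -0.027, 255], [-0.004, -0.0421, 0.0009, -0.032, 255], [-0.0049, -0.048, 0.0011, -0.036, 255], [-0.0059, -0.054, 0.0012, -0.041, 255], [-0.007, -0.0599, 0.0013, -0.045, 255]]]
n 10
```

>>> {"method": "drive_tool", "body": {"rows": [[[-0.003, 0, 0.001, 0, 255], [-0.003, 0, 0.001, 0, 255]]]}}

```text
time: 7.62
position: [0.6282, -0.0097, 0.0455]
tool_rot: [2.717, -1.575, 0.005]
ft_force: [4.2, -4.3, -2.5]
grip_width: 0.003
```

```bash
python3 - <<'E'
from h import *
did((-.003,0,.001,0));rep()
arc(-56,.1245,.0456,5)
E
```

```text
t 7.62 p [ 0.6282 -0.0097  0.0455] yaw -60.21 F [ 4.21 -4.33 -2.46] q [-0.48  0.48  0.57  1.73 -0.29  1.02 -0.86] g 0.003
cmd r 0.1245 phi -60.30 z 0.0456 yaw -60.15 | meas r 0.1265 phi -60.52 | Fr 5.9 Ft 1.5 Fz -2.5
[[[-0.0, -0.0062, 0.0, -0.004, 255], [-0.0001, -0.0124, 0.0, -0.009, 255], [-0.0003, -0.0187, 0.0, -0.013, 255], [-0.0006, -0.0249, 0.0, -0.018, 255], [-0.0009, -0.0311, 0.0, -0.023, 255]]]
n 5
```

>>> {"method": "drive_tool", "body": {"rows": [[[-0.0025, 0, 0.001, 0, 255], [-0.0025, -0.0062, 0.001, -0.004, 255], [-0.0026, -0.0124, 0.001, -0.009, 255], [-0.0028, -0.0187, 0.001, -0.013, 255], [-0.0031, -0.0249, 0.001, -0.018, 255], [-0.0034, -0.0311, 0.001, -0.023, 255]]]}}

```text
time: 8.38
position: [0.634, -0.0064, 0.0451]
tool_rot: [2.768, -1.476, 0.001]
ft_force: [-1.2, -7.5, 1.0]
grip_width: 0.003
```

```bash
python3 - <<'E'
from h import *
did((-.0034,-.0311,.001,-.023));rep()
d=grab(["wrist"],"5")["wrist"]
crop(d["img"],0,80,260,260,3,"pics/w5c.png")
rep()
E
```

```text
t 8.38 p [ 0.634  -0.0064  0.0451] yaw -56.12 F [-1.22 -7.49  0.96] q [-0.47  0.49  0.55  1.71 -0.29  1.03 -0.8 ] g 0.003
cmd r 0.1238 phi -55.97 z 0.0453 yaw -56.01 | meas r 0.1266 phi -57.54 | Fr 5.5 Ft -5.2 Fz 1.0
t 8.43 p [ 0.6342 -0.0062  0.0451] yaw -56.07 F [-0.18 -8.08  1.19] q [-0.47  0.49  0.55  1.71 -0.29  1.03 -0.8 ] g 0.008
cmd r 0.1238 phi -55.97 z 0.0453 yaw -56.01 | meas r 0.1266 phi -57.37 | Fr 6.6 Ft -4.7 Fz 1.2
```

View pics/w5c.png

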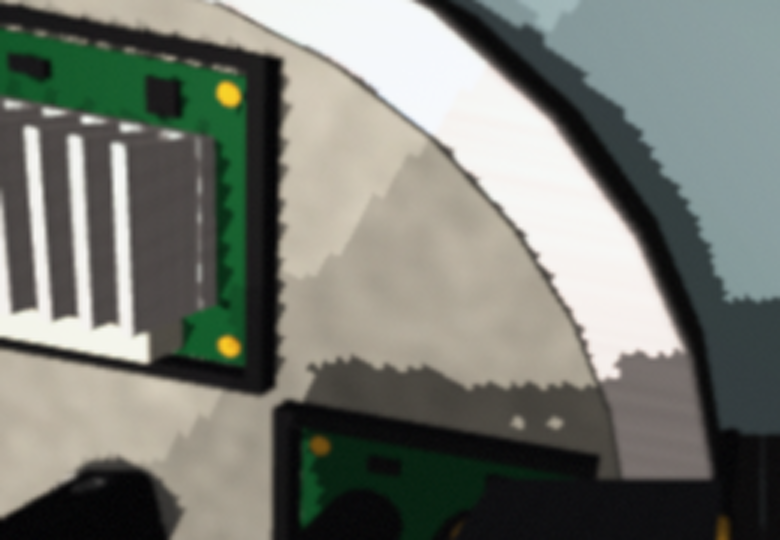

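```bash
python3 - <<'E'
from h import *
arc(-48,.1229,.0453,10)
E
```

```text
[[[-0.0003, -0.0057, 0.0, -0.005, 255], [-0.0007, -0.0115, 0.0, -0.009, 255], [-0.0012, -0.0172, 0.0, -0.013, 255], [-0.0018, -0.0229, 0.0, -0.018, 255], [-0.0025, -0.0286, 0.0, -0.022, 255], [-0.0032, -0.0343, 0.0, -0.027, 255], [-0.004, -0.0399, 0.0, -0.031, 255], [-0.0049, -0.0456, 0.0, -0.036, 255], [-0.0058, -0.0512, 0.0, -0.04, 255], [-0.0069, -0.0568, 0.0, -0.044, 255]]]
n 10
```

>>> {"method": "drive_tool", "body": {"rows": [[[-0.003, -0.0057, 0, -0.005, 255], [-0.003, -0.0115, 0, -0.009, 255], [-0.003, -0.0172, 0, -0.013, 255], [-0.003, -0.0229, 0, -0.018, 255], [-0.0033, -0.0286, 0, -0.022, 255], [-0.0038, -0.0343, 0, -0.027, 255], [-0.0044, -0.04, 0, -0.031, 255], [-0.0051, -0.0456, 0, -0.036, 255], [-0.006, -0.0512, 0, -0.04, 255], [-0.007, -0.0568, 0, -0.044, 255]]]}}

```text
time: 9.68
position: [0.6478, 0.0036, 0.0452]
tool_rot: [2.863, -1.282, 0.004]
ft_force: [2.2, -9.7, -0.9]
grip_width: 0.008
```

```bash
cat >> h.py <<'E'
def dang(tag,prev):
    """dial rotation since prev picture: optical check done by eye"""
E
python3 - <<'E'
from h import *
did((-.007,-.0568,0,-.044));rep()
d=grab(["side"],"6")["side"]
crop(d["img"],190,165,320,275,6,"pics/sd6c.png")
rep()
E
```

```text
t 9.68 p [0.6478 0.0036 0.0452] yaw -48.24 F [ 2.17 -9.7  -0.89] q [-0.45  0.51  0.52  1.67 -0.28  1.04 -0.69] g 0.008
cmd r 0.1229 phi -48.00 z 0.0453 yaw -48.09 | meas r 0.1267 phi -49.78 | Fr 8.7 Ft -4.9 Fz -0.9
t 9.72 p [0.6481 0.0038 0.0451] yaw -48.21 F [ 2.45 -9.25 -0.63] q [-0.45  0.51  0.52  1.67 -0.28  1.04 -0.69] g 0.009
cmd r 0.1229 phi -48.00 z 0.0453 yaw -48.09 | meas r 0.1267 phi -49.64 | Fr 8.5 Ft -4.4 Fz -0.6
```

View pics/sd6c.png

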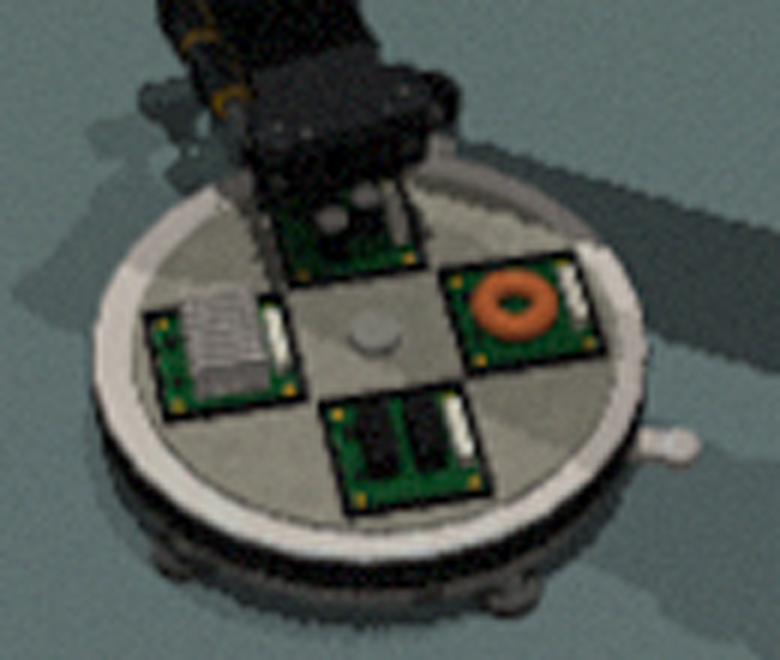

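```bash
python3 - <<'E'
from h import *
arc(-34,.1229,.0453,14)
E
```

```text
[[[-0.0001, -0.0071, 0.0, -0.006, 255], [-0.0003, -0.0143, 0.0, -0.012, 255], [-0.0006, -0.0214, 0.0, -0.017, 255], [-0.001, -0.0286, 0.0, -0.023, 255], [-0.0016, -0.0357, 0.0, -0.028, 255], [-0.0023, -0.0428, 0.0, -0.034, 255], [-0.0031, -0.0499, 0.0, -0.039, 255], [-0.004, -0.057, 0.0, -0.045, 255], [-0.0051, -0.0641, 0.0, -0.051, 255], [-0.0062, -0.0711, 0.0, -0.056, 255], [-0.0075, -0.0782, 0.0, -0.062, 255], [-0.009, -0.0852, 0.0, -0.067, 255], [-0.0105, -0.0921, 0.0, -0.073, 255], [-0.0122, -0.0991, 0.0, -0.078, 255]]]
n 14
```

>>> {"method": "drive_tool", "body": {"rows": [[[-0.0001, -0.0071, 0, -0.006, 255], [-0.0003, -0.0143, 0, -0.012, 255], [-0.0006, -0.0214, 0, -0.017, 255], [-0.001, -0.0286, 0, -0.023, 255], [-0.0016, -0.0357, 0, -0.028, 255], [-0.0023, -0.0428, 0, -0.034, 255], [-0.0031, -0.0499, 0, -0.039, 255], [-0.004, -0.057, 0, -0.045, 255], [-0.0051, -0.0641, 0, -0.051, 255], [-0.0062, -0.0711, 0, -0.056, 255], [-0.0075, -0.0782, 0, -0.062, 255], [-0.009, -0.0852, 0, -0.067, 255], [-0.0105, -0.0921, 0, -0.073, 255], [-0.0122, -0.0991, 0, -0.078, 255]]]}}

```text
time: 11.48
position: [0.6688, 0.0259, 0.0452]
tool_rot: [2.998, -0.922, 0.008]
ft_force: [5.8, -8.9, -3.1]
grip_width: 0.009
```

```bash
python3 - <<'E'
from h import *
did((-.0122,-.0991,0,-.078));rep()
p,y=load();f=polar(p)[1]
arc(f+16,.1229,.0453,14)
E
```

```text
t 11.47 p [0.6688 0.0259 0.0452] yaw -34.2 F [ 5.75 -8.95 -3.09] q [-0.43  0.54  0.46  1.61 -0.26  1.05 -0.5 ] g 0.009
cmd r 0.1229 phi -34.00 z 0.0453 yaw -34.05 | meas r 0.1270 phi -35.91 | Fr 9.8 Ft -4.2 Fz -3.1
[[[-0.0001, -0.0082, 0.0, -0.007, 255], [-0.0003, -0.0163, 0.0, -0.013, 255], [-0.0008, -0.0245, 0.0, -0.019, 255], [-0.0013, -0.0326, 0.0, -0.026, 255], [-0.0021, -0.0408, 0.0, -0.032, 255], [-0.003, -0.0489, 0.0, -0.038, 255], [-0.004, -0.057, 0.0, -0.045, 255], [-0.0053, -0.0651, 0.0, -0.051, 255], [-0.0066, -0.0731, 0.0, -0.057, 255], [-0.0082, -0.0812, 0.0, -0.064, 255], [-0.0099, -0.0892, 0.0, -0.07, 255], [-0.0118, -0.0971, 0.0, -0.076, 255], [-0.0138, -0.105, 0.0, -0.083, 255], [-0.016, -0.1129, 0.0, -0.089, 255]]]
n 14
```

>>> {"method": "drive_tool", "body": {"rows": [[[0.0012, -0.0082, 0.001, -0.007, 255], [0.0011, -0.0163, 0.002, -0.013, 255], [0.0007, -0.0245, 0.002, -0.019, 255], [0.0002, -0.0326, 0.002, -0.026, 255], [-0.0006, -0.0408, 0.002, -0.032, 255], [-0.0015, -0.0489, 0.002, -0.038, 255], [-0.0025, -0.057, 0.002, -0.045, 255], [-0.0038, -0.0651, 0.002, -0.051, 255], [-0.0051, -0.0731, 0.002, -0.057, 255], [-0.0067, -0.0812, 0.002, -0.064, 255], [-0.0084, -0.0892, 0.002, -0.07, 255], [-0.0103, -0.0971, 0.002, -0.076, 255], [-0.0123, -0.105, 0.002, -0.083, 255], [-0.0145, -0.1129, 0.002, -0.089, 255]]]}}

```text
time: 13.22
position: [0.6858, 0.0573, 0.0452]
tool_rot: [3.098, -0.495, 0.011]
ft_force: [8.5, -8.0, -2.7]
grip_width: 0.0
```

```bash
python3 - <<'E'
from h import *
did((-.0145,-.1129,.002,-.089));rep()
p,y=load();print(y-polar(p)[1])
E
```

```text
t 13.22 p [0.6858 0.0573 0.0452] yaw -18.15 F [ 8.52 -8.05 -2.7 ] q [-0.42  0.56  0.39  1.56 -0.23  1.06 -0.28] g 0.0
cmd r 0.1233 phi -18.06 z 0.0447 yaw -18.03 | meas r 0.1273 phi -19.79 | Fr 10.6 Ft -5.0 Fz -2.7
0.026689749414888553
```

>>> {"method": "drive_tool", "body": {"rows": [[[0.0022, -0.0082, 0.001, -0.007, 255], [0.0024, -0.0163, 0.002, -0.013, 255], [0.0021, -0.0245, 0.002, -0.019, 255], [0.0018, -0.0326, 0.002, -0.026, 255], [0.001, -0.0408, 0.002, -0.032, 255], [0.0002, -0.0489, 0.002, -0.038, 255], [-0.0006, -0.057, 0.002, -0.045, 255], [-0.0018, -0.0651, 0.002, -0.051, 255], [-0.003, -0.0731, 0.002, -0.057, 255], [-0.0045, -0.0812, 0.002, -0.064, 255], [-0.006, -0.0892, 0.002, -0.07, 255], [-0.0078, -0.0971, 0.002, -0.076, 255], [-0.0097, -0.105, 0.002, -0.083, 255], [-0.0118, -0.1129, 0.002, -0.089, 255]]]}}

```text
time: 14.98
position: [0.6934, 0.0924, 0.0452]
tool_rot: [3.138, -0.057, 0.012]
ft_force: [9.0, -5.1, -1.8]
grip_width: 0.003
```

```bash
python3 - <<'E'
from h import *
did((-.0118,-.1129,.002,-.089));rep()
p,y=load();print(y-polar(p)[1])
E
```

```text
t 14.97 p [0.6934 0.0924 0.0452] yaw -2.08 F [ 9.04 -5.06 -1.75] q [-0.41  0.57  0.33  1.53 -0.2   1.07 -0.08] g 0.003
cmd r 0.1245 phi -2.27 z 0.0441 yaw -2.01 | meas r 0.1277 phi -3.59 | Fr 9.2 Ft -4.7 Fz -1.8
0.2564907689096563
```

>>> {"method": "drive_tool", "body": {"rows": [[[0.0004, -0.0082, 0, -0.007, 255], [0.0003, -0.0163, 0, -0.013, 255], [0, -0.0245, 0, -0.019, 255], [-0.0005, -0.0326, 0, -0.026, 255], [-0.0012, -0.0408, 0, -0.032, 255], [-0.002, -0.0489, 0, -0.038, 255], [-0.0029, -0.057, 0, -0.045, 255], [-0.0041, -0.0651, 0, -0.051, 255], [-0.0053, -0.0731, 0, -0.057, 255], [-0.0068, -0.0812, 0, -0.064, 255], [-0.0083, -0.0892, 0, -0.07, 255], [-0.0101, -0.0971, 0, -0.076, 255], [-0.0119, -0.105, 0, -0.083, 255], [-0.014, -0.1129, 0, -0.089, 255]]]}}

```text
time: 16.73
position: [0.6909, 0.1282, 0.0452]
tool_rot: [3.117, 0.382, 0.014]
ft_force: [10.1, -3.6, -3.5]
grip_width: 0.004
```

```bash
python3 - <<'E'
from h import *
did((-.014,-.1129,0,-.089));rep()
p,y=load();print(y-polar(p)[1])
E
```

```text
t 16.73 p [0.6909 0.1282 0.0452] yaw 13.99 F [10.07 -3.61 -3.54] q [-0.41  0.57  0.26  1.52 -0.16  1.06  0.13] g 0.004
cmd r 0.1248 phi 13.47 z 0.0441 yaw 14.01 | meas r 0.1280 phi 12.54 | Fr 8.9 Ft -5.9 Fz -3.5
0.537133093884739
```

>>> {"method": "drive_tool", "body": {"rows": [[[0, -0.0082, 0.001, -0.007, 255], [-0.0001, -0.0163, 0.002, -0.013, 255], [-0.0004, -0.0245, 0.003, -0.019, 255], [-0.0008, -0.0326, 0.003, -0.026, 255], [-0.0015, -0.0408, 0.003, -0.032, 255], [-0.0023, -0.0489, 0.003, -0.038, 255], [-0.0032, -0.057, 0.003, -0.045, 255], [-0.0043, -0.0651, 0.003, -0.051, 255], [-0.0055, -0.0731, 0.003, -0.057, 255], [-0.007, -0.0812, 0.003, -0.064, 255], [-0.0086, -0.0892, 0.003, -0.07, 255], [-0.0105, -0.0971, 0.003, -0.076, 255], [-0.0124, -0.105, 0.003, -0.083, 255], [-0.0145, -0.1129, 0.003, -0.089, 255]]]}}

```text
time: 18.48
position: [0.6787, 0.1617, 0.0452]
tool_rot: [3.033, 0.814, 0.015]
ft_force: [9.9, -0.1, 0.2]
grip_width: 0.001
```

```bash
python3 - <<'E'
from h import *
did((-.0145,-.1129,.003,-.089));rep()
p,y=load();print(y-polar(p)[1])
E
```

```text
t 18.48 p [0.6787 0.1617 0.0452] yaw 30.05 F [ 9.89 -0.14  0.23] q [-0.42  0.56  0.2   1.53 -0.12  1.06  0.33] g 0.001
cmd r 0.1248 phi 29.20 z 0.0432 yaw 30.03 | meas r 0.1283 phi 28.55 | Fr 8.6 Ft -5.0 Fz 0.2
0.8294412241056754
```

>>> {"method": "drive_tool", "body": {"rows": [[[0, -0.0082, 0, -0.007, 255], [-0.0001, -0.0163, 0, -0.013, 255], [-0.0005, -0.0245, 0, -0.019, 255], [-0.001, -0.0326, 0, -0.026, 255], [-0.0017, -0.0408, 0, -0.032, 255], [-0.0025, -0.0489, 0, -0.038, 255], [-0.0034, -0.057, 0, -0.045, 255], [-0.0046, -0.0651, 0, -0.051, 255], [-0.0059, -0.0731, 0, -0.057, 255], [-0.0074, -0.0812, 0, -0.064, 255], [-0.009, -0.0892, 0, -0.07, 255], [-0.0109, -0.0971, 0, -0.076, 255], [-0.0128, -0.105, 0, -0.083, 255], [-0.015, -0.1129, 0, -0.089, 255]]]}}

```text
time: 20.23
position: [0.6575, 0.1906, 0.0452]
tool_rot: [-2.89, -1.231, -0.016]
ft_force: [9.2, 3.6, 0.3]
grip_width: 0.005
```

```bash
python3 - <<'E'
from h import *
did((-.015,-.1129,0,-.089));rep()
p,y=load();print(y-polar(p)[1])
E
```

```text
t 20.23 p [0.6575 0.1906 0.0452] yaw 46.13 F [9.16 3.61 0.32] q [-0.42  0.53  0.13  1.57 -0.08  1.04  0.54] g 0.005
cmd r 0.1245 phi 44.96 z 0.0432 yaw 46.05 | meas r 0.1285 phi 44.59 | Fr 9.0 Ft -3.9 Fz 0.3
1.093830940596284
```

>>> {"method": "drive_tool", "body": {"rows": [[[0, -0.0082, 0, -0.007, 255], [-0.0001, -0.0163, 0, -0.013, 255], [-0.0005, -0.0245, 0, -0.019, 255], [-0.001, -0.0326, 0, -0.026, 255], [-0.0017, -0.0408, 0, -0.032, 255], [-0.0025, -0.0489, 0, -0.038, 255], [-0.0034, -0.057, 0, -0.045, 255], [-0.0046, -0.0651, 0, -0.051, 255], [-0.0059, -0.0731, 0, -0.057, 255], [-0.0074, -0.0812, 0, -0.064, 255], [-0.009, -0.0892, 0, -0.07, 255], [-0.0109, -0.0971, 0, -0.076, 255], [-0.0128, -0.105, 0, -0.083, 255], [-0.015, -0.1129, 0, -0.089, 255]]]}}

```text
time: 21.98
position: [0.6294, 0.2124, 0.0452]
tool_rot: [-2.689, -1.622, -0.016]
ft_force: [8.4, 5.3, -0.2]
grip_width: 0.004
```

```bash
python3 - <<'E'
from h import *
did((-.015,-.1129,0,-.089));rep()
p,y=load();print(y-polar(p)[1])
d=grab(["side","scene"],"7")
crop(d["side"]["img"],190,165,320,275,6,"pics/sd7c.png")
crop(d["scene"]["img"],210,130,350,235,5,"pics/sc7c.png")
E
```

```text
t 21.98 p [0.6294 0.2124 0.0452] yaw 62.19 F [ 8.35  5.28 -0.17] q [-0.42  0.49  0.07  1.62 -0.04  1.02  0.75] g 0.004
cmd r 0.1240 phi 60.76 z 0.0432 yaw 62.07 | meas r 0.1287 phi 60.51 | Fr 8.7 Ft -4.7 Fz -0.2
1.3098142533126804
```

View pics/sd7c.png

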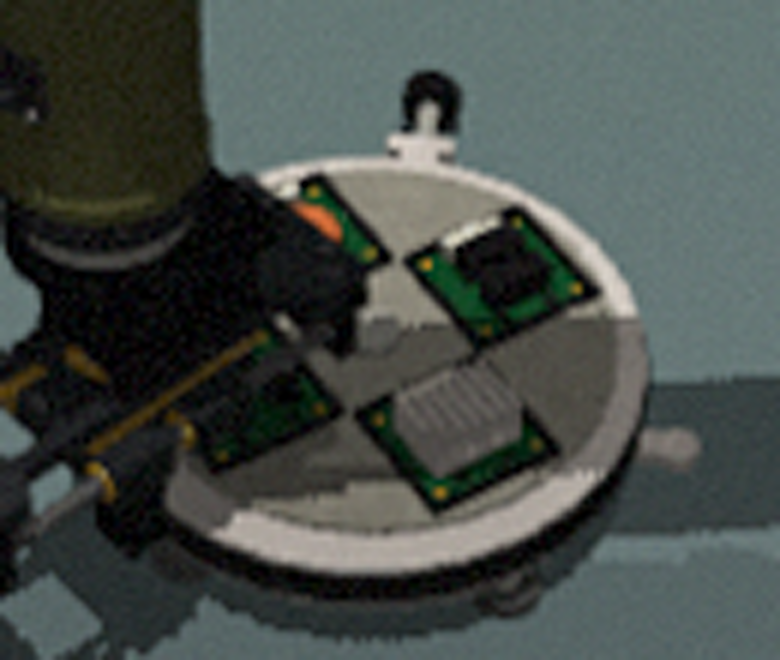

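View pics/sc7c.png

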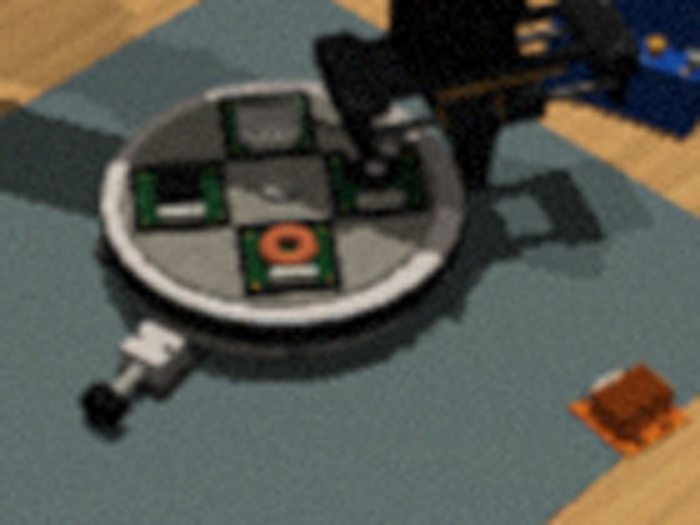

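```bash
python3 - <<'E'
from h import *
d=pickle.load(open("side7.pkl","rb"))
S=lambda x,y:(x/6+190,y/6+165)
w=lambda x,y:onz(d,*S(x,y),.057)[:2]
E=[((404,252),(480,345),),((517,207),(600,295)),((404,252),(517,207)),((480,345),(600,295)),((357,413),(440,512)),((440,512),(560,452))]
for a,b in E:
    v=w(*b)-w(*a); print(np.round(np.linalg.norm(v),4),np.degrees(np.arctan2(v[1],v[0])), np.degrees(np.arctan2(v[1],v[0]))%90)
c=np.mean([w(*q) for q in((404,252),(517,207),(600,295),(480,345))],0);v=c-[.5645,.1015];print("relay",c,np.hypot(*v),np.degrees(np.arctan2(v[1],v[0])))
E
```

```text
0.0609 138.91580826119605 48.91580826119605
0.0609 141.1240867248024 51.124086724802396
0.0552 -132.32355434374585 47.676445656254145
0.0576 -132.25868704995668 47.74131295004332
0.0598 141.38715575222707 51.38715575222707
0.0564 -128.90851120398557 51.09148879601443
relay [0.5246994 0.053798 ] 0.06212542766960222 -129.84024483409428
```

>>> {"method": "drive_tool", "body": {"rows": [[[0, -0.0082, 0, -0.007, 255], [-0.0001, -0.0163, 0, -0.013, 255], [-0.0005, -0.0245, 0, -0.019, 255], [-0.001, -0.0326, 0, -0.026, 255], [-0.0017, -0.0408, 0, -0.032, 255], [-0.0025, -0.0489, 0, -0.038, 255], [-0.0034, -0.057, 0, -0.045, 255], [-0.0046, -0.0651, 0, -0.051, 255], [-0.0059, -0.0731, 0, -0.057, 255], [-0.0074, -0.0812, 0, -0.064, 255], [-0.009, -0.0892, 0, -0.07, 255], [-0.0109, -0.0971, 0, -0.076, 255], [-0.0128, -0.105, 0, -0.083, 255], [-0.015, -0.1129, 0, -0.089, 255]]]}}

```text
time: 23.82
position: [0.5965, 0.2255, 0.0451]
tool_rot: [-2.436, -1.982, -0.016]
ft_force: [5.7, 6.9, 0.0]
grip_width: 0.005
```

```bash
python3 - <<'E'
from h import *
did((-.015,-.1129,0,-.089));rep()
p,y=load();print(y-polar(p)[1])
E
```

```text
t 23.82 p [0.5965 0.2255 0.0451] yaw 78.26 F [5.72 6.94 0.04] q [-0.41  0.44  0.01  1.69 -0.01  1.    0.97] g 0.005
cmd r 0.1235 phi 76.63 z 0.0432 yaw 78.09 | meas r 0.1288 phi 76.31 | Fr 8.1 Ft -4.0 Fz 0.0
1.4606554642016647
```

>>> {"method": "drive_tool", "body": {"rows": [[[-0.0005, -0.0082, 0, -0.007, 255], [-0.0008, -0.0163, 0, -0.013, 255], [-0.0012, -0.0245, 0, -0.019, 255], [-0.0017, -0.0326, 0, -0.026, 255], [-0.0024, -0.0408, 0, -0.032, 255], [-0.0032, -0.0489, 0, -0.038, 255], [-0.0041, -0.057, 0, -0.045, 255], [-0.0053, -0.0651, 0, -0.051, 255], [-0.0066, -0.0731, 0, -0.057, 255], [-0.0082, -0.0812, 0, -0.064, 255], [-0.0099, -0.0892, 0, -0.07, 255], [-0.0118, -0.0971, 0, -0.076, 255], [-0.0138, -0.105, 0, -0.083, 255], [-0.016, -0.1129, 0, -0.089, 255]]]}}

```text
time: 25.58
position: [0.5614, 0.229, 0.0451]
tool_rot: [-2.135, -2.302, -0.016]
ft_force: [4.8, 8.4, 1.5]
grip_width: 0.001
```

```bash
python3 - <<'E'
from h import *
did((-.016,-.1129,0,-.089));rep()
p,y=load();print(y-polar(p)[1])
d=grab(["side","wrist"],"8")
crop(d["side"]["img"],190,165,320,275,6,"pics/sd8c.png")
E
```

```text
t 25.57 p [0.5614 0.229  0.0451] yaw 94.32 F [4.79 8.43 1.49] q [-0.39  0.38 -0.05  1.77  0.02  0.98  1.21] g 0.001
cmd r 0.1225 phi 92.61 z 0.0432 yaw 94.11 | meas r 0.1287 phi 92.06 | Fr 8.2 Ft -5.2 Fz 1.5
1.4989092404619555
```

View pics/sd8c.png

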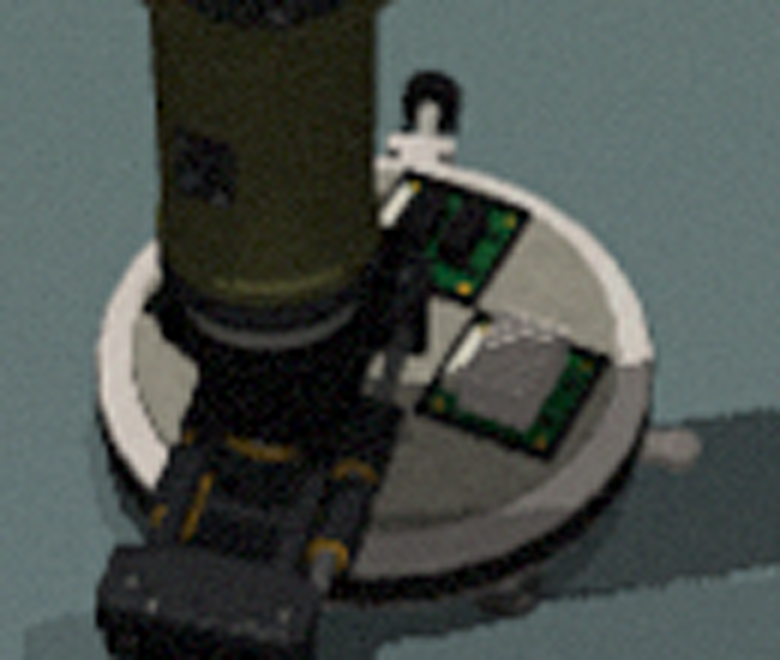

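View pics/wrist8.png

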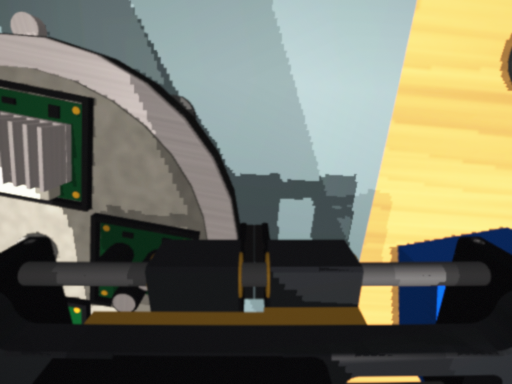

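```bash
python3 - <<'E'
from h import *
d=pickle.load(open("wrist8.pkl","rb"))
crop(d["img"],0,0,230,220,3.5,"pics/w8c.png")
s=pickle.load(open("side8.pkl","rb"))
S=lambda x,y:(x/6+190,y/6+165)
w=lambda x,y:onz(s,*S(x,y),.057)[:2]
for a,b in [((415,410),(548,460)),((548,460),(608,362)),((483,318),(608,362))]:
    v=w(*b)-w(*a); print(np.round(np.linalg.norm(v),4),np.degrees(np.arctan2(v[1],v[0]))%90)
E
```

```text
0.058 82.23572759182414
0.0579 81.60904436934035
0.0555 82.88234679916872
```

View pics/w8c.png

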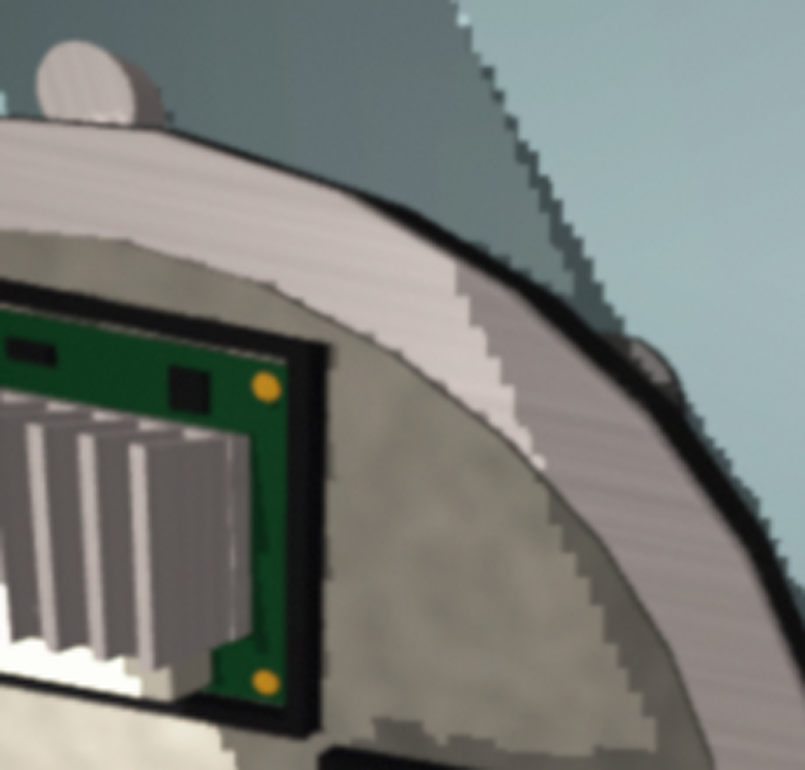

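```bash
python3 - <<'E'
from h import *
d=pickle.load(open("wrist8.pkl","rb"))
S=lambda x,y:(x/3.5-.35,y/3.5-.35)
w=lambda x,y,z=.058:onz(d,*S(x,y),z)[:2]
for a,b in [((327,346),(319,735)),((0,283),(327,346))]:
    v=w(*b)-w(*a); print(np.round(np.linalg.norm(v),4),np.degrees(np.arctan2(v[1],v[0])),np.degrees(np.arctan2(v[1],v[0]))%90)
for q in ((85,78),): v=w(*q,.008)-[.566,.1012];print(np.hypot(*v),np.degrees(np.arctan2(v[1],v[0])))
E
```

```text
0.0586 -7.205134995294498 82.7948650047055
0.0444 83.24108876941045 83.24108876941045
0.1312993594369367 -169.44434103394101
```

>>> {"method": "drive_tool", "body": {"rows": [[[-0.0005, -0.0082, 0, -0.007, 255], [-0.0008, -0.0163, 0, -0.013, 255], [-0.0012, -0.0245, 0, -0.019, 255], [-0.0017, -0.0326, 0, -0.026, 255], [-0.0024, -0.0408, 0, -0.032, 255], [-0.0032, -0.0489, 0, -0.038, 255], [-0.0041, -0.057, 0, -0.045, 255], [-0.0053, -0.0651, 0, -0.051, 255], [-0.0066, -0.0731, 0, -0.057, 255], [-0.0082, -0.0812, 0, -0.064, 255], [-0.0099, -0.0892, 0, -0.07, 255], [-0.0118, -0.0971, 0, -0.076, 255], [-0.0138, -0.105, 0, -0.083, 255], [-0.016, -0.1129, 0, -0.089, 255], [-0.0184, -0.12, 0, -0.095, 255], [-0.0188, -0.1215, 0, -0.097, 255]]]}}

```text
time: 27.68
position: [0.524, 0.222, 0.0451]
tool_rot: [-1.759, -2.599, -0.015]
ft_force: [0.3, 11.0, 3.4]
grip_width: 0.006
```

```bash
python3 - <<'E'
from h import *
did((-.0188,-.1215,0,-.097));rep()
p,y=load();print(y-polar(p)[1])
d=grab(["side","wrist"],"9")
crop(d["side"]["img"],190,165,320,275,6,"pics/sd9c.png")
crop(d["wrist"]["img"],0,0,230,220,3.5,"pics/w9c.png")
E
```

```text
t 27.68 p [0.524  0.222  0.0451] yaw 111.82 F [ 0.29 11.    3.38] q [-0.35  0.32 -0.11  1.86  0.03  0.95  1.48] g 0.006
cmd r 0.1215 phi 109.99 z 0.0432 yaw 111.57 | meas r 0.1286 phi 109.06 | Fr 10.2 Ft -4.0 Fz 3.4
1.5783887177736915
```

View pics/sd9c.png

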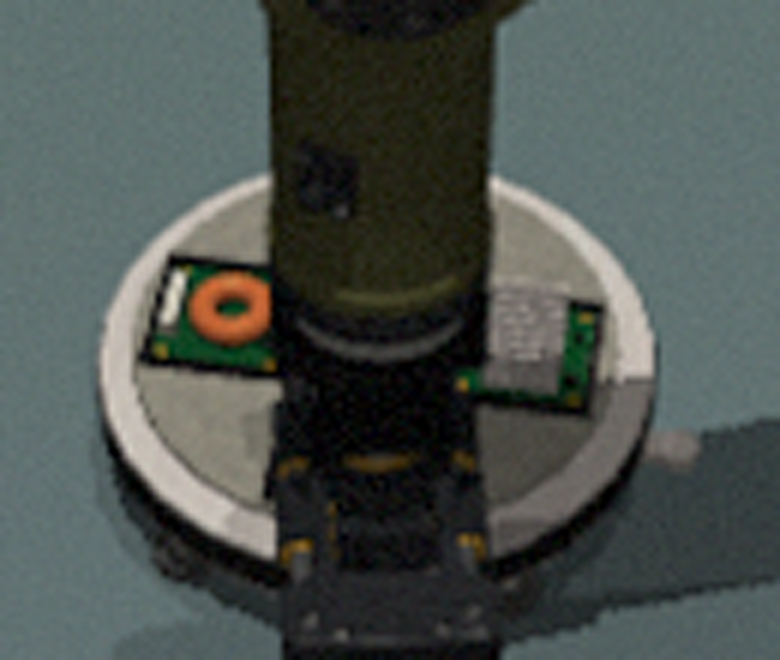

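View pics/w9c.png

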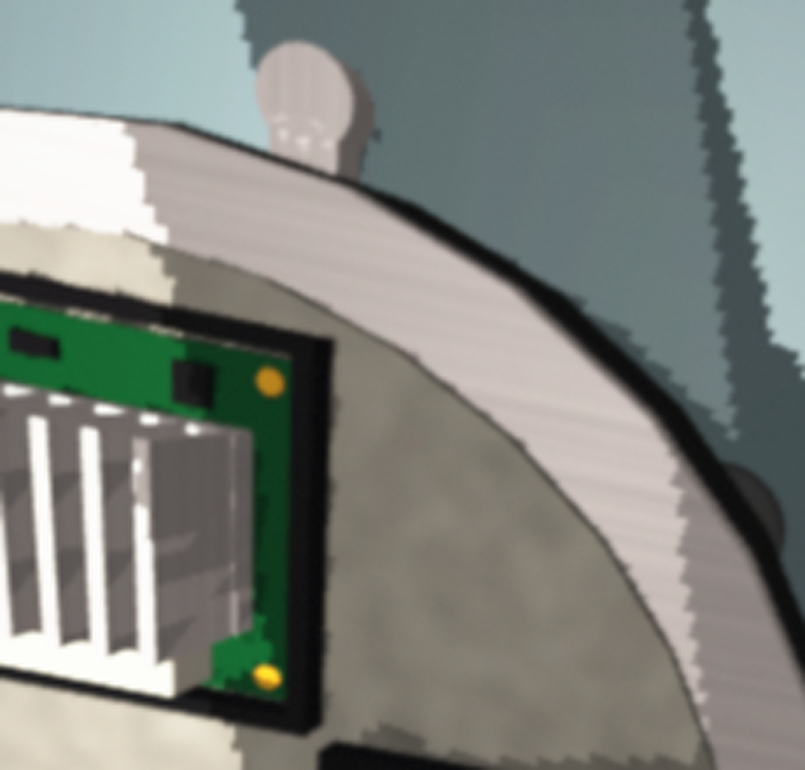

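```bash
python3 - <<'E'
from h import *
d=pickle.load(open("wrist9.pkl","rb"))
S=lambda x,y:(x/3.5-.35,y/3.5-.35)
w=lambda x,y,z=.058:onz(d,*S(x,y),z)[:2]
for a,b in [((333,342),(322,733)),((0,273),(333,342))]:
    v=w(*b)-w(*a); print(np.round(np.linalg.norm(v),4),np.degrees(np.arctan2(v[1],v[0]))%90)
print(w(333,342),w(322,733))
v=w(305,85,.008)-[.566,.1012];print(np.hypot(*v),np.degrees(np.arctan2(v[1],v[0])))
s=pickle.load(open("side9.pkl","rb"))
S=lambda x,y:(x/6+190,y/6+165)
w=lambda x,y:onz(s,*S(x,y),.057)[:2]
for a,b in [((588,412),(605,303)),((470,398),(588,412)),((138,368),(172,258)),((138,368),(275,378))]:
    v=w(*b)-w(*a); print(np.round(np.linalg.norm(v),4),np.degrees(np.arctan2(v[1],v[0]))%90)
E
```

```text
0.0589 9.890484801027135
0.0451 9.904369341436237
[0.46978862 0.11679639] [0.52776585 0.12690511]
0.13036348193863673 -169.14473647122205
0.0602 9.134799380699548
0.0474 9.767311840180383
0.0626 8.98111233622636
0.0557 13.268575480877871
```

>>> {"method": "drive_tool", "body": {"rows": [[[0, -0.0025, 0, -0.002, 255], [0, -0.0045, 0, -0.003, 255], [0, -0.0045, 0, -0.003, 255], [0.01, -0.0045, 0, -0.003, 255], [0.03, -0.0045, 0, -0.003, 255], [0.07, -0.0045, 0, -0.003, 255], [0.1, -0.0045, 0, -0.003, 255]]]}}

```text
time: 28.65
position: [0.5108, 0.2424, 0.0425]
tool_rot: [-1.753, -2.606, 0.001]
ft_force: [-0.3, 0.6, 0.7]
grip_width: 0.008
```

```bash
python3 - <<'E'
from h import *
did((.1,-.0045,0,-.003));rep()
p,y=load();print(p,y)
# plan: view pose. knob geometry
by=np.radians(10.6);c=np.array([.566,.101])
ey=np.array([-np.sin(by),np.cos(by)])
print("knob face",c-.19*ey)
for yaw in (-60,-79.4,10.6,100.6,60): 
    a=np.radians(yaw);ty=np.array([np.sin(a),-np.cos(a)]);v=c+.08*ty;print(yaw,v,rowfor(p,y,np.r_[v,.3],yaw))
E
```

```text
t 28.65 p [0.5108 0.2424 0.0425] yaw 112.13 F [-0.26  0.64  0.73] q [-0.39  0.32 -0.12  1.86  0.05  0.96  1.43] g 0.008
cmd r 0.1515 phi 110.81 z 0.0432 yaw 112.11 | meas r 0.1523 phi 111.23 | Fr 0.7 Ft 0.0 Fz 0.7
[0.512181304119511, 0.24196879012533182, 0.043199999999999995] 112.11
knob face [ 0.60095076 -0.08575772]
-60 [0.49671797 0.061     ] [-0.5395, -0.2748, -0.856, 0.9562]
-79.4 [0.48736517 0.08628389] [-0.4497, -0.272, -0.856, -0.9361]
10.6 [0.58071611 0.02236517] [-0.7642, -0.0639, -0.856, 0.5639]
100.6 [0.64463483 0.11571611] [-0.5561, 0.2506, -0.856, 0.0639]
60 [0.63528203 0.061     ] [-0.7133, 0.1531, -0.856, 0.2895]
```

>>> {"method": "drive_tool", "body": {"rows": [[[0, 0, -0.2, 0, 255], [0, 0, -0.4, 0, 255], [-0.1, 0, -0.6, 0.05, 255], [-0.3, 0, -0.8, 0.11, 255], [-0.5, -0.03, -0.856, 0.17, 255], [-0.764, -0.064, -0.856, 0.23, 255], [-0.764, -0.064, -0.856, 0.29, 255], [-0.764, -0.064, -0.856, 0.35, 255], [-0.764, -0.064, -0.856, 0.41, 255], [-0.764, -0.064, -0.856, 0.47, 255], [-0.764, -0.064, -0.856, 0.53, 255], [-0.764, -0.064, -0.856, 0.564, 255], [-0.764, -0.064, -0.856, 0.564, 255]]]}}

```text
time: 30.28
position: [0.5799, 0.0226, 0.2993]
tool_rot: [-3.128, -0.292, 0.001]
ft_force: [-0.1, -0.4, 0.6]
grip_width: 0.002
```

```bash
python3 - <<'E'
from h import *
did((-.764,-.064,-.856,.564));rep()
d=grab(["wrist"],"10")["wrist"]
crop(d["img"],140,0,370,225,2.6,"pics/w10c.png")
E
```

```text
t 30.27 p [0.5799 0.0226 0.2993] yaw 10.68 F [-0.07 -0.42  0.56] q [-0.24  0.15  0.17  1.54 -0.03  1.46  0.12] g 0.002
cmd r 0.0794 phi -79.36 z 0.3000 yaw 10.59 | meas r 0.0790 phi -79.85 | Fr 0.4 Ft -0.1 Fz 0.6
```

View pics/w10c.png

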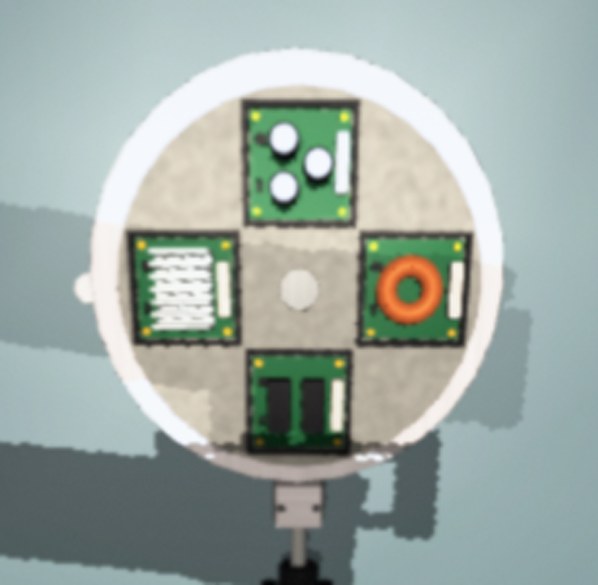

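```bash
python3 - <<'E'
from h import *
d=pickle.load(open("wrist10.pkl","rb"))
S=lambda x,y:(x/2.6+140-.3,y/2.6-.3)
n={'caps':[(243,101),(358,102),(355,226),(244,225)],'sink':[(127,231),(241,230),(240,346),(134,346)],'coil':[(359,233),(473,232),(465,346),(360,346)],'relay':[(247,350),(352,350),(350,453),(249,452)]}
P={k:np.mean([onz(d,*S(*p),.057) for p in v],0) for k,v in n.items()}
c=np.mean(list(P.values()),0);print("centre",c,"hub",onz(d,*S(299,291),.059))
for a,b in(('sink','coil'),('relay','caps')):
    v=P[b]-P[a]; print(a,b,np.linalg.norm(v),np.degrees(np.arctan2(v[1],v[0])))
an=lambda q:(np.hypot(*(q-c)[:2]),np.degrees(np.arctan2(*(q-c)[1::-1])))
print("ptr",an(onz(d,*S(86,288),.008)),"block",an(onz(d,*S(299,507),.03)),"rod",an(onz(d,*S(299,548),.02)),"knob",an(onz(d,*S(298,575),.018)))
E
```

```text
centre [0.56609764 0.10039906 0.057     ] hub [0.56580824 0.09959442 0.059     ]
sink coil 0.12410708679365598 10.421704751760046
relay caps 0.12326555978944018 100.59983027015478
ptr (np.float64(0.13048700627369064), np.float64(-169.66278372146022)) block (np.float64(0.13273509667450406), np.float64(-79.46091985545391)) rod (np.float64(0.16461820408400557), np.float64(-79.4228315572369)) knob (np.float64(0.18496341457953894), np.float64(-79.61676089665579))
```

```bash
python3 - <<'E'
from h import *
p,y=load();u=np.array([.1822,-.9833]);c=np.array([.566,.1004])
for r,z in((.222,.15),(.222,.024)): print(rowfor(p,y,np.r_[c+r*u,z],10.5))
E
```

```text
[-0.0014, 0.4755, 0.5, 0.0005]
[-0.0014, 0.4755, 0.92, 0.0005]
```

>>> {"method": "drive_tool", "body": {"rows": [[[-0.001, 0.2, 0, 0, 255], [-0.001, 0.4, 0, 0, 255], [-0.001, 0.476, 0.2, 0, 255], [-0.001, 0.476, 0.4, 0, 255], [-0.001, 0.476, 0.6, 0, 255], [-0.001, 0.476, 0.75, 0, 255], [-0.001, 0.476, 0.85, 0, 255], [-0.001, 0.476, 0.9, 0, 255], [-0.001, 0.476, 0.92, 0, 255], [-0.001, 0.476, 0.92, 0, 255]]]}}

```text
time: 31.58
position: [0.6068, -0.1183, 0.0243]
tool_rot: [3.128, 0.291, 0.002]
ft_force: [0.1, 0.1, 0.2]
grip_width: 0.006
```

```bash
python3 - <<'E'
from h import *
did((-.001,.476,.92,0));rep()
d=grab(["wrist","scene"],"11")
crop(d["scene"]["img"],190,150,330,250,5,"pics/sc11c.png")
E
```

```text
t 31.57 p [ 0.6068 -0.1183  0.0243] yaw 10.62 F [0.1  0.09 0.15] q [-0.05  0.44  0.24  1.76 -0.13  0.96  0.43] g 0.006
cmd r 0.2222 phi -79.47 z 0.0240 yaw 10.59 | meas r 0.2225 phi -79.43 | Fr -0.1 Ft 0.1 Fz 0.2
```

View pics/sc11c.png

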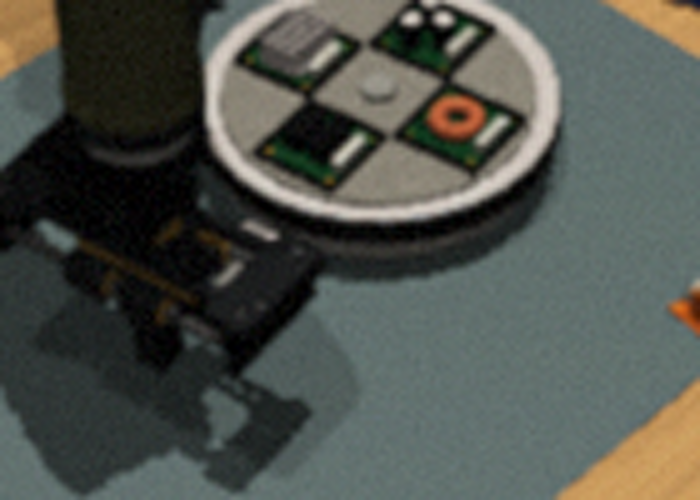

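View pics/wrist11.png

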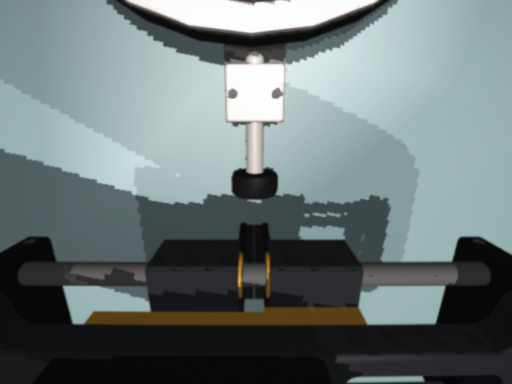

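>>> {"method": "drive_tool", "body": {"rows": [[[0, -0.02, 0, 0, 255], [0, -0.04, 0, 0, 255], [0, -0.055, 0, 0, 255], [0, -0.06, 0, 0, 255], [0, -0.065, 0, 0, 255], [0, -0.07, 0, 0, 255], [0, -0.075, 0, 0, 255], [0, -0.08, 0, 0, 255], [0, -0.085, 0, 0, 255], [0, -0.09, 0, 0, 255]]]}}

```text
time: 32.92
position: [0.6012, -0.0921, 0.0236]
tool_rot: [3.128, 0.289, 0.0]
ft_force: [1.4, -3.3, -1.5]
grip_width: 0.006
```

```bash
python3 - <<'E'
from h import *
did((0,-.09,0,0));rep()
E
```

```text
t 32.92 p [ 0.6012 -0.0921  0.0236] yaw 10.57 F [ 1.38 -3.31 -1.47] q [-0.09  0.42  0.23  1.78 -0.12  0.95  0.38] g 0.006
cmd r 0.1952 phi -79.48 z 0.0240 yaw 10.59 | meas r 0.1957 phi -79.63 | Fr 3.5 Ft 0.8 Fz -1.5
```

>>> {"method": "drive_tool", "body": {"rows": [[[0, -0.005, 0, 0, 255], [0, -0.01, 0, 0, 255], [0, -0.015, 0, 0, 255], [0, -0.02, 0, 0, 255], [0, -0.025, 0, 0, 255], [0, -0.03, 0, 0, 255], [0, -0.03, 0, 0, 255]]]}}

```text
time: 33.8
position: [0.5995, -0.0825, 0.0235]
tool_rot: [-3.128, -0.29, 0.0]
ft_force: [1.0, -1.9, -0.8]
grip_width: 0.004
```

```bash
python3 - <<'E'
from h import *
did((0,-.03,0,0));rep()
E
```

```text
t 33.8 p [ 0.5995 -0.0825  0.0235] yaw 10.6 F [ 0.96 -1.89 -0.84] q [-0.1   0.42  0.23  1.79 -0.12  0.95  0.37] g 0.004
cmd r 0.1862 phi -79.48 z 0.0240 yaw 10.59 | meas r 0.1860 phi -79.64 | Fr 2.0 Ft 0.6 Fz -0.8
```

Still sliding freely and well past the 6 mm stop, so the nose is in the notch. Pressing on in small steps.

>>> {"method": "drive_tool", "body": {"rows": [[[0, -0.003, 0, 0, 255], [0, -0.006, 0, 0, 255], [0, -0.01, 0, 0, 255], [0, -0.01, 0, 0, 255]]]}}

```text
time: 34.3
position: [0.5994, -0.0824, 0.0236]
tool_rot: [3.125, 0.287, 0.002]
ft_force: [2.3, -7.5, -2.8]
grip_width: 0.006
```

```bash
python3 - <<'E'
from h import *
did((0,-.01,0,0));rep()
E
```

```text
t 34.3 p [ 0.5994 -0.0824  0.0236] yaw 10.51 F [ 2.34 -7.46 -2.76] q [-0.1   0.42  0.23  1.79 -0.11  0.94  0.36] g 0.006
cmd r 0.1832 phi -79.48 z 0.0240 yaw 10.59 | meas r 0.1858 phi -79.64 | Fr 7.8 Ft 0.9 Fz -2.8
```

>>> {"method": "drive_tool", "body": {"rows": [[[0, -0.004, 0, 0, 255], [0, -0.008, 0, 0, 255], [0, -0.012, 0, 0, 255], [0, -0.014, 0, 0, 255], [0, -0.014, 0, 0, 255]]]}}

```text
time: 34.92
position: [0.5994, -0.0823, 0.0237]
tool_rot: [3.121, 0.284, 0.005]
ft_force: [5.8, -13.1, -5.6]
grip_width: 0.008
```

```bash
python3 - <<'E'
from h import *
did((0,-.014,0,0));rep()
E
```

```text
t 34.92 p [ 0.5994 -0.0823  0.0237] yaw 10.39 F [  5.77 -13.07  -5.62] q [-0.11  0.42  0.23  1.79 -0.11  0.94  0.35] g 0.008
cmd r 0.1790 phi -79.48 z 0.0240 yaw 10.59 | meas r 0.1857 phi -79.65 | Fr 13.9 Ft 3.3 Fz -5.6
```

>>> {"method": "drive_tool", "body": {"rows": [[[0, -0.004, 0, 0, 255], [0, -0.008, 0, 0, 255], [0, -0.012, 0, 0, 255], [0, -0.012, 0, 0, 255], [0, -0.012, 0, 0, 255]]]}}

```text
time: 35.55
position: [0.5993, -0.0822, 0.0238]
tool_rot: [3.117, 0.28, 0.007]
ft_force: [7.1, -18.6, -8.2]
grip_width: 0.007
```

```bash
python3 - <<'E'
from h import *
did((0,-.012,0,0));rep()
E
```

```text
t 35.55 p [ 0.5993 -0.0822  0.0238] yaw 10.28 F [  7.08 -18.55  -8.23] q [-0.11  0.41  0.24  1.8  -0.1   0.94  0.35] g 0.007
cmd r 0.1754 phi -79.48 z 0.0240 yaw 10.59 | meas r 0.1856 phi -79.67 | Fr 19.5 Ft 3.6 Fz -8.2
```

>>> {"method": "drive_tool", "body": {"rows": [[[0, 0.02, 0, 0, 255], [0, 0.04, 0, 0, 255], [0, 0.08, 0, 0, 255], [0, 0.14, 0, 0, 255], [0, 0.16, -0.15, 0, 255], [0, 0.16, -0.35, 0, 255], [0, 0.16, -0.55, 0, 255], [0, 0.16, -0.75, 0, 255], [0, 0, -0.92, 0, 255], [0, -0.2, -0.92, 0, 255], [0, -0.32, -0.92, 0, 255], [0, -0.32, -0.92, 0, 255], [0, -0.32, -0.92, 0, 255]]]}}

```text
time: 37.17
position: [0.5801, 0.0206, 0.2996]
tool_rot: [3.127, 0.288, -0.0]
ft_force: [0.6, -0.9, 0.2]
grip_width: 0.005
```

```bash
python3 - <<'E'
from h import *
did((0,-.32,-.92,0));rep()
d=grab(["wrist","side","scene"],"12")
crop(d["wrist"]["img"],140,0,370,230,2.6,"pics/w12c.png")
E
```

```text
t 37.17 p [0.5801 0.0206 0.2996] yaw 10.52 F [ 0.58 -0.87  0.19] q [-0.24  0.15  0.18  1.54 -0.03  1.46  0.12] g 0.005
cmd r 0.0794 phi -79.57 z 0.3000 yaw 10.59 | meas r 0.0810 phi -80.01 | Fr 1.0 Ft 0.4 Fz 0.2
```

View pics/w12c.png

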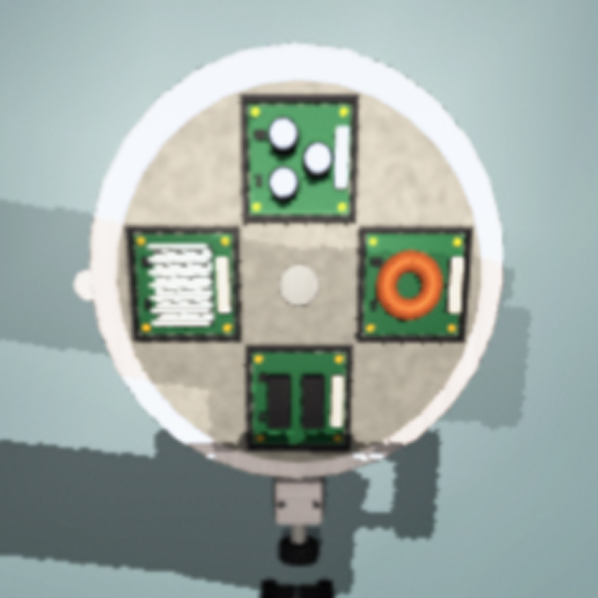

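View pics/scene12.png

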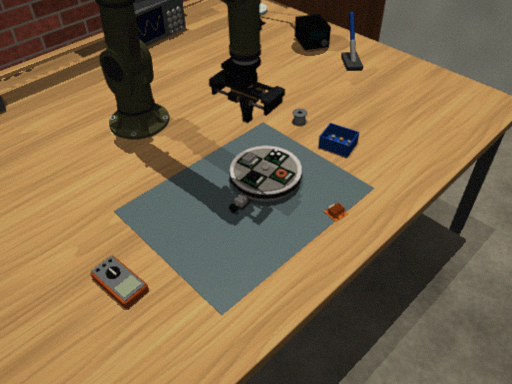

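```bash
python3 - <<'E'
from h import *
d=pickle.load(open("wrist12.pkl","rb"))
S=lambda x,y:(x/2.6+140-.3,y/2.6-.3)
n={'caps':[(241,95),(357,97),(355,221),(243,220)],'sink':[(127,227),(241,226),(240,342),(133,342)],'coil':[(359,229),(473,228),(465,341),(360,342)],'relay':[(247,346),(352,346),(350,449),(249,448)]}
P={k:np.mean([onz(d,*S(*p),.057) for p in v],0) for k,v in n.items()}
c=np.mean(list(P.values()),0)
for a,b in(('sink','coil'),('relay','caps')):
    v=P[b]-P[a]; print(np.degrees(np.arctan2(v[1],v[0])))
an=lambda q:(np.hypot(*(q-c)[:2]),np.degrees(np.arctan2(*(q-c)[1::-1])))
print("ptr",an(onz(d,*S(85,284),.008)),"knob face",an(onz(d,*S(299,564),.018)))
from bench import ctrl
print(ctrl.close_job())
E
```

```text
10.321003865833168
100.6724412805658
ptr (np.float64(0.13074714122212264), np.float64(-169.84199656138006)) knob face (np.float64(0.17940356696593396), np.float64(-79.51476736530348))
the job is handed in; nothing more can be done
None
```

The heat-sink board now faces the front pointer, the lock knob is pushed in, and the job is handed in at about 37 s on the robot's clock. No verdict was reported.

- **Turning:** I turned the dial about 169° counter-clockwise by pressing the closed fingertips on the rim. Measured radial force was about 6–11 N, and about 12 N at most in total. These readings were taken between moves, so brief peaks in between would not have shown.
- **Alignment:** From the last overhead picture, the dial is at 10.3–10.7° and the pointer at about 10.2°, so they agree to within about half a degree. The error before locking was well inside the 0.03 rad the notch accepts.
- **Locking:** The knob slid in with about 2–3.5 N, well past the 6 mm false stop. It then stopped with the tool at 185.7 mm from the axis, where I expected it to be home. It moved only about 0.2 mm more as I raised the push from 8 to 19.5 N.
- **Disagreeing check:** In the last picture the knob face measures 179 mm from the axis, against 176 mm expected when home. The edge was hard to pick in that picture. I trusted the contact reading and the hard stop instead.
- **The rest of the scene:** In the last pictures all four boards are in their nests. The spool, bin, multimeter and orange look-alike appear in their original places. The robot was clear of everything when I handed in.

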